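# Part the pile of cultures and start the stress treatments

## Task

Four cultures have come from the incubator in one pile; take it apart from the top and set each on its own treatment station, flat and in the middle of the plate: the small dish on the hotplate, the chamber slide on the light panel, the large dish on the cold plate and the flask on the shaker, with the slide and the flask lying lengthwise along the panel and the shaker (either way round). Keep the cultures level and set them down rather than dropping them; leave the tip box and the bottle where they are.

Things in the scene. Friction and masses are not known exactly. Their poses are not given: they have to be found in the camera images.
- flask: 25 cm2 cell-culture flask of clear plastic, closed, lying flat: the bottom of the pile. Rectangular body 62 long (own x) x 52 wide (own y) x 25 high, then a narrowing shoulder, a neck and a ribbed orange screw cap (24 diameter) that reaches to 63 mm along own +x; the cap's underside is 0.5 mm above the flask's. Origin: centre of the underside of the rectangular body. z up. About 45 g (all masses vary by up to 40 %). Grip across the 52 mm width near the origin.
- large_dish: Round lidded culture dish of frosted plastic (lid and dish fixed together), flat, lying on the flask: lid 60 diameter from 5 mm to 16 mm above its underside, base 55 diameter below that, 16 high in all. Origin: centre of the underside. z up. About 35 g.
- slide: Four-chamber culture slide, lying on the large dish: a glass slide 76 (own x) x 25 (own y) x 2 with a white bare end at own +x, and on it a row of four small smoke-grey chambers with a common lid, 58 long x 25 wide, flat top 14 mm above the slide's underside, running from -38 to +20 mm along own x (middle at x = -9 mm: grip there, across the 25 mm). Origin: centre of the slide's underside. z up. About 22 g.
- small_dish: Round lidded culture dish of frosted plastic (lid and dish fixed together), flat, on top of the pile on the chamber slide's lid: lid 40 diameter from 4 mm to 12 mm above its underside, base 35 diameter below that, 12 high in all. Origin: centre of the underside. z up. About 15 g.
- shaker: Single-plate orbital shaker, switched off: white housing 142 (own x) x 99 (own y), platform with a black ribbed rubber mat 126 x 84 and four small steel corner clips that stand 3 mm above it. Mat top is 60 mm above the bench. Origin: centre of the mat's top face. x along the long side, z up. Fixed to the bench; place and yaw vary from start to start.
- cold_plate: Thermoelectric cold plate: bare aluminium plate 130 (own x) x 90 (own y) over a finned cooler, 58 mm above the bench. Origin: centre of the plate's top face. x along the long side, z up. Fixed to the bench; place and yaw vary from start to start.
- hotplate: Compact hotplate: square white ceramic plate 96 x 96 on a dark grey case, 72 mm above the bench, with a lower control nose (black knob, 54 mm above the bench at most) reaching to 82 mm along own +x. Origin: centre of the ceramic plate's top face. z up. Fixed to the bench; place and yaw vary from start to start.
- light_panel: Low LED light panel: black case 140 (own x) x 100 (own y) with a flat cream-white lit window 112 x 78, 22 mm above the bench and 2 mm proud of the case. Origin: centre of the window's top face. x along the long side, z up. Fixed to the bench; place and yaw vary from start to start.
- tip_box: Bystander: closed box of pipette tips, blue with a white lid, 124 (own x) x 84 x 62 high, loose. Origin: centre of the underside.
- bottle: Bystander: small medium bottle with a blue cap and paper label, 56 diameter, 100 high, loose. Origin: centre of the underside.
There are look-alikes about, which are no part of the job. Several things look just like the flask: the one meant starts nearest to the robot's base.

How it is judged:
At the end, for the whole second after the job is handed in: Each culture lies on its station (goal), released and at rest: origin within 15 mm horizontally of the station's and 4 mm of its surface, tilt below 0.1 rad; slide and flask within 0.3 rad of lengthwise, either way round (horizontal distance between small_dish and hotplate below 0.015 m and z of small_dish in the frame of hotplate between -0.004 and 0.004 m and angle between each of small_dish, slide, large_dish, flask's own z axis and vertical below 0.1 rad and linear speed of each of small_dish, slide, large_dish, flask below 0.02 m/s and angular speed of each of small_dish, slide, large_dish, flask below 0.2 rad/s and horizontal distance between slide and light_panel below 0.015 m and z of slide in the frame of light_panel between -0.004 and 0.004 m and angle between the x axis of slide and the x axis of light_panel, either way round below 0.3 rad and horizontal distance between large_dish and cold_plate below 0.015 m and z of large_dish in the frame of cold_plate between -0.004 and 0.004 m and horizontal distance between flask and shaker below 0.015 m and z of flask in the frame of shaker between -0.004 and 0.004 m and angle between the x axis of flask and the x axis of shaker, either way round below 0.3 rad); the robot touches nothing.
It fails at once if a culture is tipped by more than 35 degrees (angle between any of small_dish, slide, large_dish, flask's own z axis and vertical above 0.61 rad).
It fails at once if a culture is dropped: it moves faster than 0.6 m/s with no finger on it ((linear speed of small_dish above 0.6 m/s and contact force between the fingers and small_dish below 0.01 N) or (linear speed of slide above 0.6 m/s and contact force between the fingers and slide below 0.01 N) or (linear speed of large_dish above 0.6 m/s and contact force between the fingers and large_dish below 0.01 N) or (linear speed of flask above 0.6 m/s and contact force between the fingers and flask below 0.01 N)).
It fails at once if the tip box is shifted by more than 20 mm (distance of tip_box from where it was at the start of the episode above 0.02 m).
It fails at once if the bottle is shifted by more than 20 mm (distance of bottle from where it was at the start of the episode above 0.02 m).
It also fails if it takes over 120 s, if anything falls off the work surface, if the arm or the gripper's body presses on something with over 40 N, if the wrist force passes 120 N, or if a joint passes its speed limit or range.

## Robot

A 7-joint arm with a two-finger parallel gripper is mounted at the origin on the work surface. World frame = base frame: x ahead of the robot, y to its left, z up, the work surface at z = 0. Lengths are in m, angles in rad, forces in N, time in s.
With the tool pointing down it reaches from about 0.4 to 0.875 m from the base axis. Payload 6.5 kg.
Tool frame: the origin (TCP) lies on the centre line of the jaws, within the pads' length; the fingertips stand 22 mm ahead of it and the grasp point (between the pads) lies 3 mm ahead of it (manip.finger_overhang is the z of the fingertips in the tool frame, in m); z points along the fingers, y is the direction in which the jaws open and shut (so a half turn about z gives the same grasp; the last joint's range is limited). The gripper opens to 88 mm and grips with 3 to 60 N. Pads are 18 mm wide; open, the fingers measure 123 mm over their backs; the gripper's body (75 mm by 187 mm) begins 45 mm behind the grasp point.
Start: joints at [-1.251, 0.536, -0.004, 1.538, 0.003, 1.067, -0.071], TCP at [0.245, 0.602, 0.261] pointing down, gripper open.
Joint ranges: [-2.7, 2.7], [-0.37, 2.16], [-1.27, 1.26], [0.24, 2.4], [-1.31, 4.45], [0.19, 1.91], [-2.76, 2.76]. Speed limits (rad/s): [2.39, 2.39, 3.14, 3.14, 3.14, 3.14, 3.14].

## Interface

Orientations are given as a unit quaternion [w, x, y, z].
In Python, from plant import telemetry, read_camera, job, manip gives the robot as it stands.
- The arm moves only by the tool step_arm, never from a script. Its argument "rows" is a list of rows, each an object of numbers: "rx", "ry", "rz": the turn, a rotation vector about the tool's x, y, z in rad; "dx", "dy", "dz": the shift along the tool's x, y, z in mm; "grip": the closure, from 0 (fully open) to 1 (shut). A call has 1 to 20 rows; each row shifts and turns the commanded pose from where the row before left it, along the tool's axes as they then stand; what a row does not reach is not made up. A row lasts 1/8 s, in which the tool goes at most 62.5 mm and 10.7 degrees, less where a joint would pass 70% of its speed; a pose out of reach is approached as far as the arm can. A call is refused whole if a number of a shift passes 62.5 or a number of a turn 0.188, either way. A call with a gripper value outside its range is refused whole. The fingers move at their own pace and stop on an object; "newtons" is the grip in N (left out, the last holds). Time passes only in rows, so rows that do not move let the fingers close. It gives the time, the measured TCP pose, the force and the opening at its end, in the units of the state.
- telemetry.observe(): the state, without advancing time (a new reading comes with each control period).
- read_camera(name): name is "scene" or "top" or "wrist"; returns a dict with "pixels" (480x640x3 uint8, blue, green, red), "z_map" (480x640 float32, m along the optical axis (not along the pixel's ray), 0 where there is no reading), "mtx" (3x3 intrinsics, pixels), "R" (3x3) and "t" (3): a world point X has camera coordinates R X + t. Camera axes: x right, y down, z forward; pixel columns grow to the right and rows downward; lengths in m; the calibration is good to about 2 mm. The wrist camera is an equidistant fisheye: a pixel r from the principal point sees the ray r / f radians off the axis. A picture is of the moment at which its call begins.
- job.close_job(): hands the job in, once; it reports no verdict.
The state is a dict: "time_s": time; "joint_pos": joint angles; "dq": joint speeds; "effort": joint torques, N m; "tool_pos": TCP position; "tool_rot": TCP orientation; "wrist_force": force on the tool from outside, world axes, zero at the start; "ft_torque": the same for the moment, N m; "width": finger opening in m.
Only numpy, scipy, OpenCV 4.12 (cv2) and the standard library are available. Lean on these libraries where they do the work, as an engineer would, in place of code of your own. Each camera call takes 0.05 s, during which the arm holds its last target. There are 200 camera calls.

## Working session

There is one attempt and no reset: what is moved stays moved. The work goes in short steps, Python scripts to look and compute and a tool call to move; the robot and the scene stay as the last step left them, time stands still between calls to the robot, and variables do not carry over. Pictures are saved under pics/ and viewed, about 12 in all and at most 16, crops included, and the job is handed in when it is done.

Besides the shell and the picture viewer there is one more tool, called after "Call:" by a JSON object that holds its "op" and its "data", one argument or row to a line. step_arm: Moves the arm, as the interface text tells. Its arguments: {"type":"object","properties":{"rows":{"type":"array","items":{"type":"object","properties":{"rx":{"type":"number"},"ry":{"type":"number"},"rz":{"type":"number"},"dx":{"type":"number"},"dy":{"type":"number"},"dz":{"type":"number"},"grip":{"type":"number"}}}},"newtons":{"type":"number"}},"required":["rows"]}

```bash
mkdir -p pics; ls; cat > h.py <<'E'
import numpy as np, cv2
from plant import telemetry, read_camera, job, manip
def snap(n,f):
    c=read_camera(n); cv2.imwrite('pics/'+f+'.png',c['pixels']); np.savez('pics/'+f,**c); return c
def pt(c,u,v,z=None):
    K,R,t=c['mtx'],c['R'],c['t']
    r=np.linalg.solve(K,[u,v,1]); o=-R.T@t; d=R.T@r
    if z is None:
        return o+d*float(c['z_map'][int(round(v)),int(round(u))])
    return o+d*(z-o[2])/d[2]
E
python3 - <<'E'
from h import *
s=telemetry.observe(); print({k:np.round(v,3) for k,v in s.items()}, manip.finger_overhang)
for n in('scene','top'):
    c=snap(n,n+'0'); print(n,c['mtx'],c['R'],c['t'])
E
```

```text
pics
{'time_s': np.float64(0.0), 'joint_pos': array([-1.251,  0.537, -0.004,  1.539,  0.003,  1.067, -0.071]), 'dq': array([ 0.   , -0.   , -0.002,  0.   , -0.001,  0.   ,  0.002]), 'effort': array([-1.0000e-03, -5.7098e+01,  9.9100e-01, -2.5160e+01, -5.6000e-02,
        1.8000e-02,  0.0000e+00]), 'tool_pos': array([0.244, 0.602, 0.26 ]), 'tool_rot': array([-0.   ,  0.192,  0.981, -0.001]), 'wrist_force': array([-1.398, -0.447,  0.279]), 'ft_torque': array([0.023, 0.027, 0.044]), 'width': np.float64(0.088)} 0.022
scene [[547.1233663    0.         315.46675086]
 [  0.         547.1233663  245.182201  ]
 [  0.           0.           1.        ]] [[ 0.4822434   0.87582597  0.01924   ]
 [ 0.64527094 -0.34027045 -0.68398935]
 [-0.59250883  0.34226436 -0.72923823]] [-0.33125795 -0.24430917  1.6203092 ]
top [[532.67770846   0.         314.31218178]
 [  0.         532.67770846 239.11163765]
 [  0.           0.           1.        ]] [[-9.68936486e-03 -9.99953034e-01  2.16425746e-04]
 [-9.87491061e-01  9.53454651e-03 -1.57386459e-01]
 [ 1.57377003e-01 -1.73869331e-03 -9.87537066e-01]] [0.10175661 0.53037604 1.30420191]
```

View pics/top0.png

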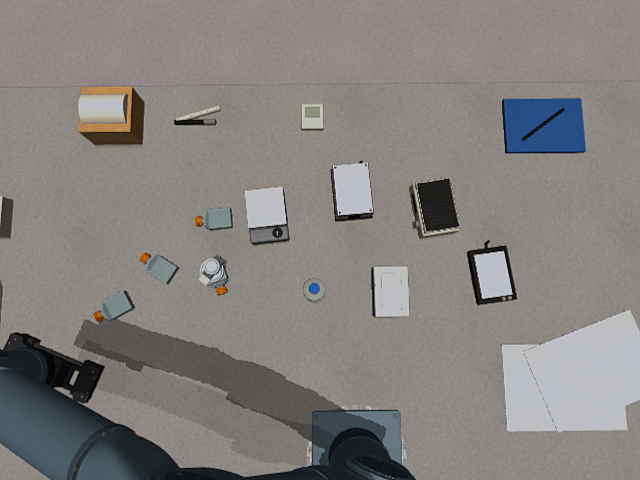

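View pics/scene0.png

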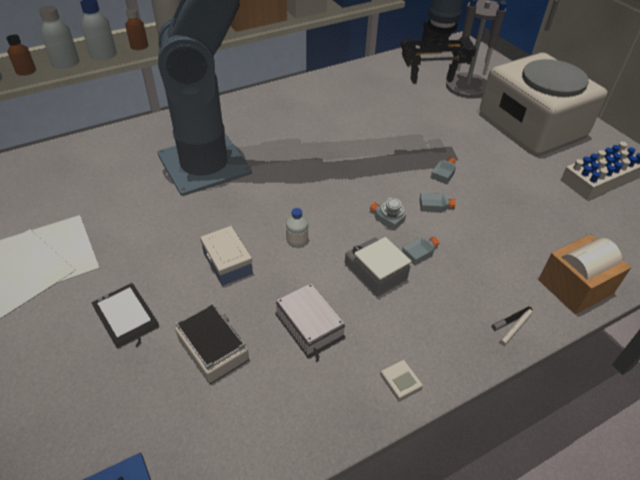

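The top view shows the hotplate at (267,208), cold plate (352,190), shaker (437,207), light panel (492,275), tip box (391,291), bottle (314,289) and pile (213,271). The pile's flask cap is at (221,291). I'll zoom in next.

```bash
python3 - <<'E'
from h import *
p=cv2.imread('pics/top0.png')
a=cv2.resize(p[155:310,235:525],None,fx=2.75,fy=2.75,interpolation=cv2.INTER_CUBIC)
b=cv2.resize(p[245:305,180:260],None,fx=9,fy=9,interpolation=cv2.INTER_CUBIC)
cv2.imwrite('pics/a.png',a);cv2.imwrite('pics/b.png',b)
# plates by height segmentation
c=dict(np.load('pics/top0.npz')); K,R,t=c['mtx'],c['R'],c['t']
u,v=np.meshgrid(np.arange(640),np.arange(480)); Z=c['z_map']
P=np.einsum('ij,hwj->hwi',R.T,np.stack([(u-K[0,2])/K[0,0]*Z,(v-K[1,2])/K[1,1]*Z,Z],-1)-t)
np.save('pics/P.npy',P)
for n,(x,y),h in [('hot',(267,205),.072),('cold',(352,190),.058),('shaker',(437,207),.060),('panel',(492,275),.022),('panelcase',(492,275),.020),('tip',(391,291),.062)]:
    tol=.0012 if 'panel' in n else .005
    z0=np.median(P[y-4:y+5,x-4:x+5,2])
    m=(abs(P[...,2]-z0)<(.006))&(abs(u-x)<50)&(abs(v-y)<50)&(Z>0)
    k,l=cv2.connectedComponents(m.astype(np.uint8)); q=P[l==l[y,x]][:,:2]
    r=cv2.minAreaRect((q*1000).astype(np.float32)); print(n,round(z0,4),len(q),q.mean(0).round(4),np.round(r[0],1),np.round(r[1],1),round(r[2],1))
# pile
for yy in range(255,298,4): print(yy,(P[yy,192:240:3,2]*1000).round().astype(int))
E
```

```text
hot 0.0727 1424 [0.6077 0.2186] [608.6 218.6] [96.8 96.1] 6.4
cold 0.059 1727 [ 0.6561 -0.0013] [656.4  -1.2] [134.6  92.5] 4.8
shaker 0.0607 1747 [ 0.6115 -0.2137] [ 612.2 -214.2] [133.   91.4] 8.9
panel 0.0223 2068 [ 0.4378 -0.3541] [ 438.9 -354.7] [139.8 102.3] 7.5
panelcase 0.0223 2068 [ 0.4378 -0.3541] [ 438.9 -354.7] [139.8 102.3] 7.5
tip 0.0625 1680 [ 0.3969 -0.0905] [397.9 -90.5] [123.6  84.4] 0.7
255 [-1  4 -1  8  2 -1  3  5 54  0  1  1 -2  3 -2 -2]
259 [ 6  3  2  2  4 -2 65 67 54 54  6  4  6  3  4 -3]
263 [-2 -4  3 21 39 70 63 66 69 56 55 -3 -2  2 -1 -2]
267 [ 0 -3  5 40 68 66 70 71 66 63 42  2 -3  1  1  1]
271 [-1  3  1 42 55 67 66 69 64 39 42 17  1  0 -2 -4]
275 [ 3  1  5 36 56 56 55 49 40 45 37 22  1 -3  0 -3]
279 [ 0  2 -2 40 50 43 49 46 43 36 24 26 -3  0 -1  5]
283 [ 4  0 -1  2 44 47 23 26 27 26 23 17  2  2 -4  1]
287 [ 4 -4 10 -2  3  1 -2 24 15 20 21 15  3  4 -1 -3]
291 [   1    1 1371    5   -1    0    1    0   14   28   22   18   -1   -4
    2    1]
295 [   1    2    4   -1    5   -1    1 1371    1   13    0    0   -1    2
    0    0]
```

View pics/a.png

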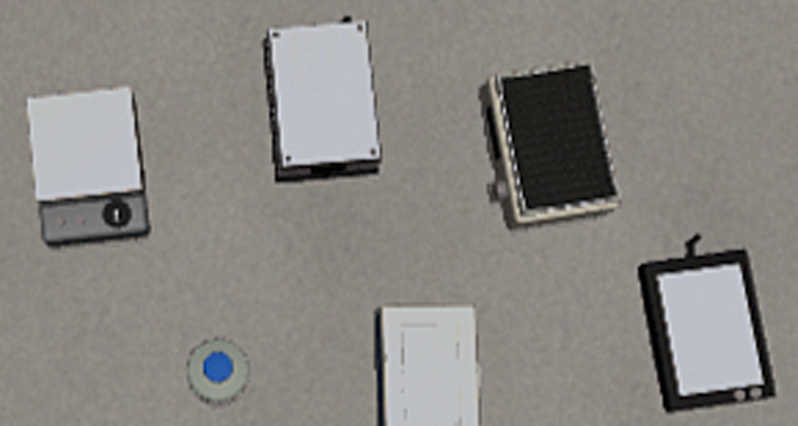

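View pics/b.png

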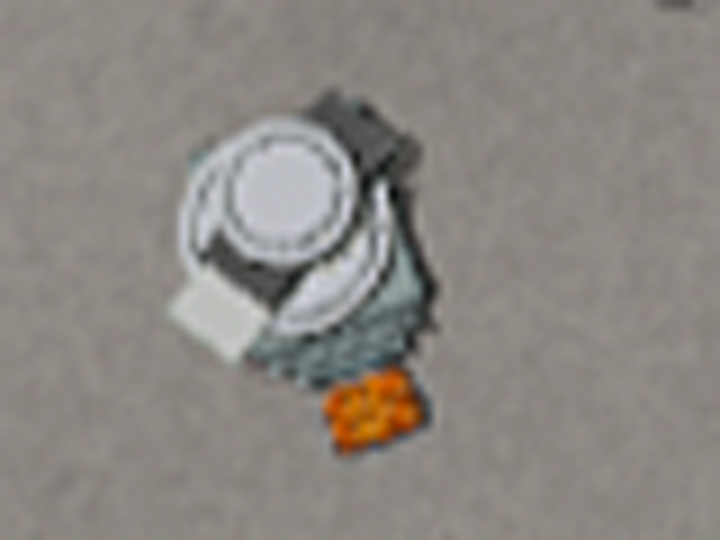

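```bash
cat >> h.py <<'E'
from scipy.spatial.transform import Rotation as Ro
def plan(pos=None,yaw=None):
    """yaw = world angle of the jaw (y) axis mod pi. prints turn needed then tool-frame shift in mm after the turn"""
    s=telemetry.observe(); q=s['tool_rot']; r=Ro.from_quat([q[1],q[2],q[3],q[0]]); M=r.as_matrix()
    j=np.arctan2(M[1,1],M[0,1]); turn=0
    if yaw is not None:
        d=(yaw-j+np.pi/2)%np.pi-np.pi/2; turn=-d   # tool z is down
    T=M@Ro.from_rotvec([0,0,turn]).as_matrix()
    out={'t':round(float(s['time_s']),2),'tcp':np.round(s['tool_pos']*1000,1),'jaw':round(j,3),'z':np.round(M[:,2],4),'q7':round(s['joint_pos'][6],2),'F':np.round(s['wrist_force'],1),'w':round(s['width']*1000,1),'turn':round(turn,3),'alt':round(turn-np.sign(turn)*np.pi,3)}
    if pos is not None: out['shift']=np.round(T.T@(np.array(pos)-s['tool_pos'])*1000,1)
    print(out)
E
python3 - <<'E'
from h import *
c=dict(np.load('pics/top0.npz'))
def A(x,y): return ((x+.5)/2.75-.5+235,(y+.5)/2.75-.5+155)
def B(x,y): return ((x+.5)/9-.5+180,(y+.5)/9-.5+245)
def quad(n,cs,z,f):
    q=np.array([pt(c,*f(*k),z)[:2] for k in cs]); m=q.mean(0)
    e=[np.degrees(np.arctan2(*(q[i]-q[(i+1)%4])[::-1])) for i in range(4)]
    print(n,m.round(4),[np.linalg.norm(q[i]-q[(i+1)%4]).round(3) for i in range(4)],np.round(e,1))
quad('hot',[(28,99),(131,87),(144,190),(38,201)],.072,A)
quad('cold',[(268,31),(366,21),(380,158),(276,168)],.058,A)
quad('shk',[(500,81),(590,66),(615,196),(520,212)],.060,A)
quad('pan',[(655,273),(742,264),(765,388),(679,397)],.022,A)
print('small',pt(c,*B(288,190),.067)); print('large',pt(c,*B(285,230),.041))
print('slide white end corners',[pt(c,*B(*k),.043).round(4) for k in[(168,313),(240,362),(275,318),(205,270)]])
print('slide dark end',[pt(c,*B(*k),.055).round(4) for k in[(330,93),(415,150)]])
print('cap',pt(c,*B(375,410),.013),pt(c,*B(218,218)[:2],.025))
print('bottle',pt(c,*A(218,367),.1))
plan()
E
```

```text
hot [0.6087 0.2172] [np.float64(0.094), np.float64(0.096), np.float64(0.096), np.float64(0.095)] [  96.3    7.   -84.5 -173.9]
cold [ 0.6569 -0.    ] [np.float64(0.092), np.float64(0.13), np.float64(0.096), np.float64(0.13)] [  95.5    4.2  -85.  -177.6]
shk [ 0.6126 -0.2131] [np.float64(0.085), np.float64(0.123), np.float64(0.088), np.float64(0.123)] [  99.1    7.8  -80.9 -173.8]
pan [ 0.4386 -0.3559] [np.float64(0.082), np.float64(0.116), np.float64(0.08), np.float64(0.116)] [  95.4    6.7  -84.6 -172.3]
small [0.4636429  0.35007796 0.067     ]
large [0.45533353 0.35568725 0.041     ]
slide white end corners [array([0.4324, 0.3873, 0.043 ]), array([0.4186, 0.367 , 0.043 ]), array([0.4307, 0.3576, 0.043 ]), array([0.4442, 0.3773, 0.043 ])]
slide dark end [array([0.4918, 0.3413, 0.055 ]), array([0.4757, 0.3175, 0.055 ])]
cap [0.40689748 0.33459861 0.013     ] [0.46054454 0.37772915 0.025     ]
bottle [0.40385395 0.09872169 0.1       ]
{'t': 0.1, 'tcp': array([244.4, 601.7, 260. ]), 'jaw': np.float64(1.185), 'z': array([-5.0e-04, -1.5e-03, -1.0e+00]), 'q7': np.float64(-0.07), 'F': array([-0.6,  0.5,  0.1]), 'w': 87.9, 'turn': 0, 'alt': np.float64(0.0)}
```

```bash
python3 - <<'E'
from h import *
plan([.4636,.350,.21],.88)
E
```

```text
{'t': 0.1, 'tcp': array([244.4, 601.7, 260. ]), 'jaw': np.float64(1.185), 'z': array([-5.0e-04, -1.5e-03, -1.0e+00]), 'q7': np.float64(-0.07), 'F': array([-0.6,  0.5,  0.1]), 'w': 87.9, 'turn': np.float64(0.305), 'alt': np.float64(-2.837), 'shift': array([-329.3,  -54.3,   50.2])}
```

Call:
{"op": "step_arm", "data": {
  "rows": [
    {"rz":0.152},
    {"rz":0.152},
    {"dx":-40,"dy":-6.8,"dz":6},
    {"dx":-40,"dy":-6.8,"dz":6},
    {"dx":-40,"dy":-6.8,"dz":6},
    {"dx":-40,"dy":-6.8,"dz":6},
    {"dx":-40,"dy":-6.8,"dz":6},
    {"dx":-40,"dy":-6.8,"dz":6},
    {"dx":-40,"dy":-6.8,"dz":6},
    {"dx":-40,"dy":-6.8,"dz":6},
    {"dx":-9},
    {"dx":0},
    {"dx":0}
  ],
  "newtons": 15
}}

```text
$.rows[0]: bad value
```

```bash
python3 - <<'E'
from h import *
plan([.4636,.350,.21],.88)
c=snap('wrist','w1'); print(c['mtx'],c['R'],c['t'])
E
```

```text
{'t': 0.1, 'tcp': array([244.4, 601.7, 260. ]), 'jaw': np.float64(1.185), 'z': array([-5.0e-04, -1.5e-03, -1.0e+00]), 'q7': np.float64(-0.07), 'F': array([-0.6,  0.5,  0.1]), 'w': 87.9, 'turn': np.float64(0.305), 'alt': np.float64(-2.837), 'shift': array([-329.3,  -54.3,   50.2])}
[[371.64829954   0.         319.07872462]
 [  0.         371.64829954 240.24146696]
 [  0.           0.           1.        ]] [[ 3.77018100e-01  9.26205512e-01 -8.37396269e-04]
 [ 8.78820624e-01 -3.57443992e-01  3.16082433e-01]
 [ 2.92457969e-01 -1.19904719e-01 -9.48731361e-01]] [-0.65130087 -0.04281231  0.391232  ]
```

View pics/w1.png

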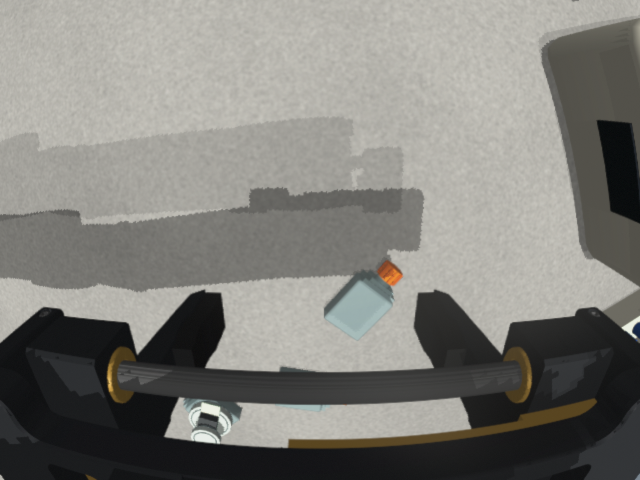

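The wrist view shows a look-alike flask at (360,303), with the real pile half hidden at (207,420). The rows were refused, so I'll fill in every field.

Call:
{"op": "step_arm", "data": {
  "rows": [
    {"dx":0,"dy":0,"dz":0,"rx":0,"ry":0,"rz":0.152,"grip":0},
    {"dx":0,"dy":0,"dz":0,"rx":0,"ry":0,"rz":0.152,"grip":0},
    {"dx":-40,"dy":-6.8,"dz":6,"rx":0,"ry":0,"rz":0,"grip":0},
    {"dx":-40,"dy":-6.8,"dz":6,"rx":0,"ry":0,"rz":0,"grip":0},
    {"dx":-40,"dy":-6.8,"dz":6,"rx":0,"ry":0,"rz":0,"grip":0},
    {"dx":-40,"dy":-6.8,"dz":6,"rx":0,"ry":0,"rz":0,"grip":0},
    {"dx":-40,"dy":-6.8,"dz":6,"rx":0,"ry":0,"rz":0,"grip":0},
    {"dx":-40,"dy":-6.8,"dz":6,"rx":0,"ry":0,"rz":0,"grip":0},
    {"dx":-40,"dy":-6.8,"dz":6,"rx":0,"ry":0,"rz":0,"grip":0},
    {"dx":-40,"dy":-6.8,"dz":6,"rx":0,"ry":0,"rz":0,"grip":0},
    {"dx":0,"dy":0,"dz":0,"rx":0,"ry":0,"rz":0,"grip":0}
  ],
  "newtons": 15
}}

```text
time_s: 1.52
tool_pos: [0.4591, 0.3528, 0.2121]
tool_rot: [0.001, 0.341, 0.94, -0.001]
wrist_force: [0.4, -0.2, 0.7]
width: 0.088
```

```bash
cat >> h.py <<'E'
def wpt(c,u,v,z):
    K,R,t=c['mtx'],c['R'],c['t']; a=np.array([u-K[0,2],v-K[1,2]])/K[0,0]; r=np.hypot(*a)
    d=R.T@np.array([*(a/r*np.sin(r)),np.cos(r)]); o=-R.T@t
    return o+d*(z-o[2])/d[2]
E
python3 - <<'E'
from h import *
plan([.4636,.350,.21],.88)
c=snap('wrist','w2'); cv2.imwrite('pics/w2c.png',cv2.resize(c['pixels'][200:440,160:480],None,fx=2.5,fy=2.5,interpolation=cv2.INTER_CUBIC))
E
```

```text
{'t': 1.52, 'tcp': array([459.1, 352.8, 212.1]), 'jaw': np.float64(0.875), 'z': array([ 4.0e-04, -2.5e-03, -1.0e+00]), 'q7': np.float64(0.2), 'F': array([ 0.4, -0.2,  0.7]), 'w': 88.0, 'turn': np.float64(-0.005), 'alt': np.float64(3.136), 'shift': array([-5.2,  0.7,  2.2])}
```

View pics/w2c.png

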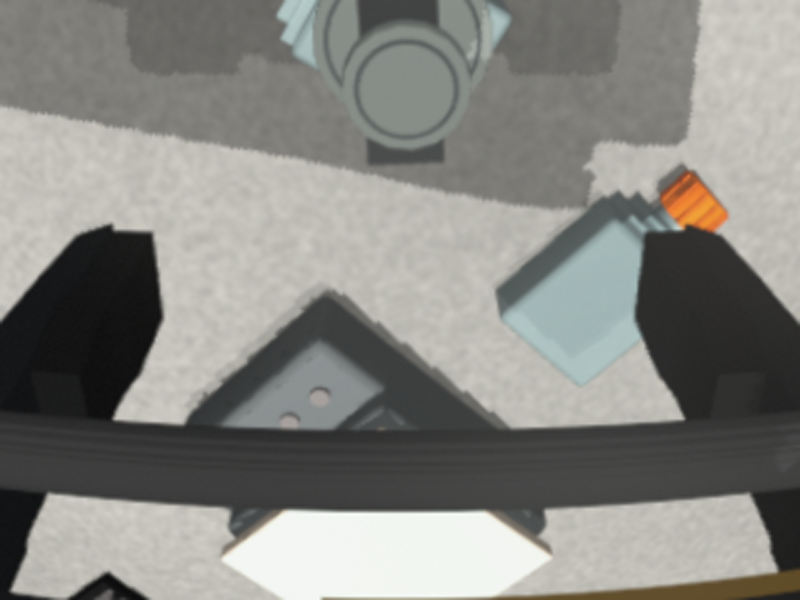

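The crop shows the small dish on top at about (407,88), jaws aligned across the slide. I'll view the rest of the pile.

```bash
python3 - <<'E'
from h import *
c=dict(np.load('pics/w2.npz'))
cv2.imwrite('pics/w2d.png',cv2.resize(c['pixels'][130:280,220:420],None,fx=4,fy=4,interpolation=cv2.INTER_CUBIC))
print(wpt(c,322.7,235.4,.067))
E
```

```text
[0.46423715 0.3543355  0.067     ]
```

View pics/w2d.png

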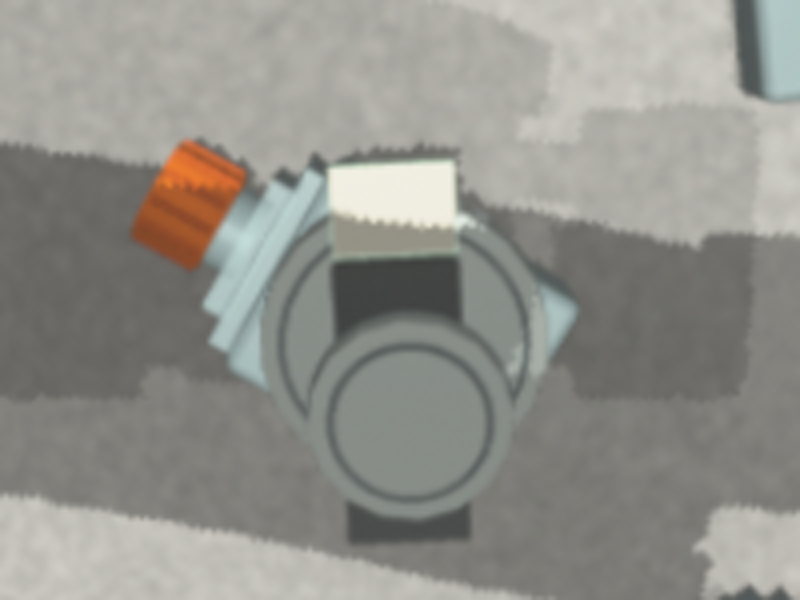

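```bash
python3 - <<'E'
from h import *
c=dict(np.load('pics/w2.npz'))
f=lambda x,y:((x+.5)/4-.5+220,(y+.5)/4-.5+130)
for k in[(329,168),(456,160),(459,256),(333,262)]: print('we',wpt(c,*f(*k),.043).round(4))
for k in[(348,540),(469,540)]: print('de',wpt(c,*f(*k),.055).round(4))
print('cap c',wpt(c,*f(190,205),.024).round(4),'L',wpt(c,*f(405,335),.041).round(4))
print('flask far corner',wpt(c,*f(577,310),.025).round(4))
plan([.464,.353,.080],.875)
E
```

```text
we [0.4189 0.3709 0.043 ]
we [0.4338 0.3912 0.043 ]
we [0.4492 0.3793 0.043 ]
we [0.4339 0.3591 0.043 ]
de [0.4781 0.3258 0.055 ]
de [0.494  0.3448 0.055 ]
cap c [0.4071 0.3407 0.024 ] L [0.4553 0.3601 0.041 ]
flask far corner [0.4779 0.3897 0.025 ]
{'t': 1.57, 'tcp': array([457.6, 355.2, 212.4]), 'jaw': np.float64(0.878), 'z': array([-3.e-04, -9.e-04, -1.e+00]), 'q7': np.float64(0.2), 'F': array([0. , 0.4, 0.5]), 'w': 87.9, 'turn': np.float64(0.003), 'alt': np.float64(-3.139), 'shift': array([ -6.3,   2.6, 132.4])}
```

Call:
{"op": "step_arm", "data": {
  "rows": [
    {"dx":-5.5,"dy":2,"dz":30,"rx":0,"ry":0,"rz":0,"grip":0},
    {"dx":0,"dy":0,"dz":35,"rx":0,"ry":0,"rz":0,"grip":0},
    {"dx":0,"dy":0,"dz":35,"rx":0,"ry":0,"rz":0,"grip":0},
    {"dx":0,"dy":0,"dz":20,"rx":0,"ry":0,"rz":0,"grip":0},
    {"dx":0,"dy":0,"dz":12,"rx":0,"ry":0,"rz":0,"grip":0},
    {"dx":0,"dy":0,"dz":0,"rx":0,"ry":0,"rz":0,"grip":0.3},
    {"dx":0,"dy":0,"dz":0,"rx":0,"ry":0,"rz":0,"grip":0.45},
    {"dx":0,"dy":0,"dz":0,"rx":0,"ry":0,"rz":0,"grip":0.5},
    {"dx":0,"dy":0,"dz":0,"rx":0,"ry":0,"rz":0,"grip":0.55},
    {"dx":0,"dy":0,"dz":0,"rx":0,"ry":0,"rz":0,"grip":0.6},
    {"dx":0,"dy":0,"dz":0,"rx":0,"ry":0,"rz":0,"grip":0.7},
    {"dx":0,"dy":0,"dz":0,"rx":0,"ry":0,"rz":0,"grip":0.7}
  ],
  "newtons": 12
}}

```text
time_s: 3.08
tool_pos: [0.4625, 0.3547, 0.0809]
tool_rot: [0.0, 0.338, 0.941, 0.0]
wrist_force: [0.5, -0.3, 2.7]
width: 0.0394
```

```bash
python3 - <<'E'
from h import *
plan([.6087,.218,.160],.11)
E
```

```text
{'t': 3.08, 'tcp': array([462.5, 354.7,  80.9]), 'jaw': np.float64(0.881), 'z': array([ 2.e-04,  2.e-04, -1.e+00]), 'q7': np.float64(0.23), 'F': array([ 0.5, -0.3,  2.7]), 'w': 39.4, 'turn': np.float64(0.771), 'alt': np.float64(-2.371), 'shift': array([-152. ,  130.4,  -79. ])}
```

Call:
{"op": "step_arm", "data": {
  "rows": [
    {"dx":0,"dy":0,"dz":-5,"rx":0,"ry":0,"rz":0,"grip":0.7},
    {"dx":0,"dy":0,"dz":-15,"rx":0,"ry":0,"rz":0,"grip":0.7},
    {"dx":0,"dy":0,"dz":-30,"rx":0,"ry":0,"rz":0,"grip":0.7},
    {"dx":0,"dy":0,"dz":-25,"rx":0,"ry":0,"rz":0,"grip":0.7},
    {"dx":0,"dy":0,"dz":0,"rx":0,"ry":0,"rz":0,"grip":0.7}
  ]
}}

```text
time_s: 3.7
tool_pos: [0.4636, 0.3556, 0.1583]
tool_rot: [0.001, 0.338, 0.941, 0.002]
wrist_force: [-0.2, 0.1, -0.1]
width: 0.0393
```

```bash
python3 - <<'E'
from h import *
plan([.6087,.218,.160])
plan([.6087,.218,.160])
c=snap('wrist','w3'); cv2.imwrite('pics/w3c.png',cv2.resize(c['pixels'][120:420,120:520],None,fx=2,fy=2,interpolation=cv2.INTER_CUBIC))
E
```

```text
{'t': 3.7, 'tcp': array([463.6, 355.6, 158.3]), 'jaw': np.float64(0.881), 'z': array([ 0.0036,  0.0032, -1.    ]), 'q7': np.float64(0.22), 'F': array([-0.2,  0.1, -0.1]), 'w': 39.3, 'turn': 0, 'alt': np.float64(0.0), 'shift': array([-199.5,  -13.8,   -1.6])}
{'t': 3.7, 'tcp': array([463.6, 355.6, 158.3]), 'jaw': np.float64(0.881), 'z': array([ 0.0036,  0.0032, -1.    ]), 'q7': np.float64(0.22), 'F': array([-0.2,  0.1, -0.1]), 'w': 39.3, 'turn': 0, 'alt': np.float64(0.0), 'shift': array([-199.5,  -13.8,   -1.6])}
```

View pics/w3c.png

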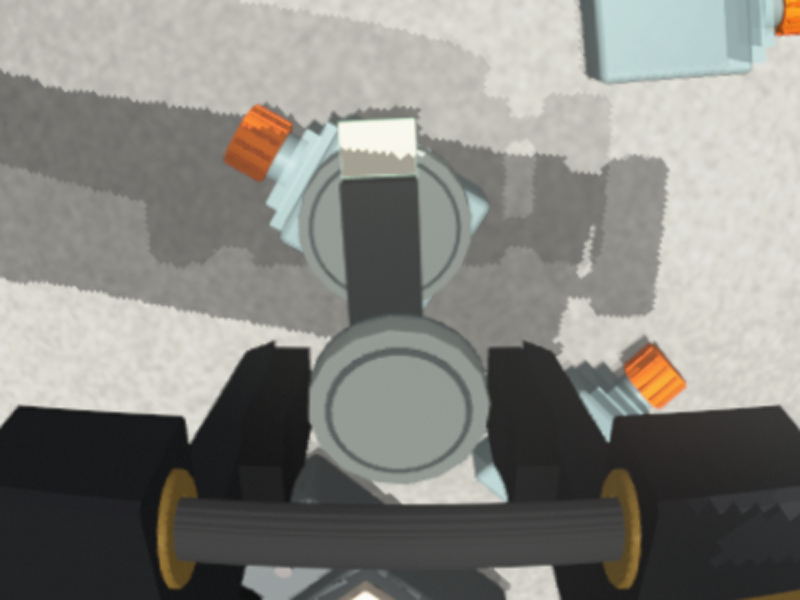

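The small dish is held level at (400,408). Below it the slide is clear: white end (339–417,118–180), large dish centred about (385,225), cap (258,143).

```bash
python3 - <<'E'
from h import *
c=dict(np.load('pics/w3.npz'))
f=lambda x,y:((x+.5)/2-.5+120,(y+.5)/2-.5+120)
d=wpt(c,*f(400,404),.1455); print('dish',d)
q=[wpt(c,*f(*k),.043) for k in[(339,122),(415,118),(417,173),(341,181)]]; print(np.round(q,4))
print('L',wpt(c,*f(385,222),.041),'cap',wpt(c,*f(258,143),.024))
print('far flask corner',wpt(c,*f(488,207),.025))
E
```

```text
dish [0.46435716 0.35791668 0.1455    ]
[[0.4188 0.3708 0.043 ]
 [0.4336 0.3906 0.043 ]
 [0.4482 0.3794 0.043 ]
 [0.4342 0.3583 0.043 ]]
L [0.4549559  0.36003153 0.041     ] cap [0.40712937 0.34058247 0.024     ]
far flask corner [0.47797731 0.3890791  0.025     ]
```

Call:
{"op": "step_arm", "data": {
  "rows": [
    {"dx":-15,"dy":-1,"dz":0,"rx":0,"ry":0,"rz":0,"grip":0.7},
    {"dx":-30,"dy":-2.2,"dz":0,"rx":0,"ry":0,"rz":0,"grip":0.7},
    {"dx":-35,"dy":-2.2,"dz":0,"rx":0,"ry":0,"rz":0,"grip":0.7},
    {"dx":-35,"dy":-2.2,"dz":0,"rx":0,"ry":0,"rz":0,"grip":0.7},
    {"dx":-35,"dy":-2.2,"dz":0,"rx":0,"ry":0,"rz":0,"grip":0.7},
    {"dx":-30,"dy":-2,"dz":0,"rx":0,"ry":0,"rz":0,"grip":0.7},
    {"dx":-18,"dy":-1,"dz":0,"rx":0,"ry":0,"rz":0,"grip":0.7},
    {"dx":0,"dy":0,"dz":20,"rx":0,"ry":0,"rz":0,"grip":0.7},
    {"dx":0,"dy":0,"dz":0,"rx":0,"ry":0,"rz":0,"grip":0.7},
    {"dx":0,"dy":0,"dz":0,"rx":0,"ry":0,"rz":0,"grip":0.7}
  ]
}}

```text
time_s: 5.0
tool_pos: [0.6057, 0.2201, 0.1351]
tool_rot: [-0.001, 0.337, 0.941, -0.0]
wrist_force: [0.0, -0.2, 0.5]
width: 0.0394
```

```bash
python3 - <<'E'
from h import *
plan([.6087,.219,.098])
c=snap('wrist','w4'); cv2.imwrite('pics/w4c.png',c['pixels'])
E
```

```text
{'t': 5.0, 'tcp': array([605.7, 220.1, 135.1]), 'jaw': np.float64(0.883), 'z': array([-1.5e-03,  3.0e-04, -1.0e+00]), 'q7': np.float64(0.54), 'F': array([ 0. , -0.2,  0.5]), 'w': 39.4, 'turn': 0, 'alt': np.float64(0.0), 'shift': array([-3. ,  1. , 37.1])}
```

View pics/w4c.png

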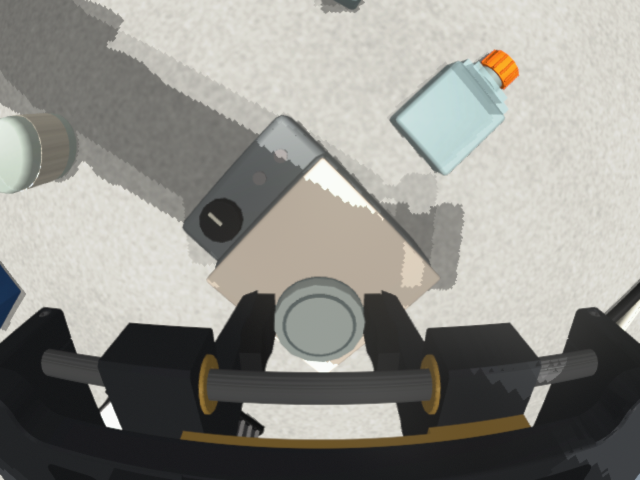

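```bash
python3 - <<'E'
from h import *
c=dict(np.load('pics/w4.npz'))
a,l,r=[wpt(c,*k,.072) for k in[(323,155),(207,276),(440,283)]]; print(a,l,r,(l+r)/2,np.linalg.norm(l-a),np.linalg.norm(r-a))
E
```

```text
[0.55726568 0.26500452 0.072     ] [0.56687273 0.17200438 0.072     ] [0.65517085 0.27215777 0.072     ] [0.61102179 0.22208108 0.072     ] 0.09349503547976021 0.09816613876414583
```

Call:
{"op": "step_arm", "data": {
  "rows": [
    {"dx":-3,"dy":1,"dz":20,"rx":0,"ry":0,"rz":0,"grip":0.7},
    {"dx":0,"dy":0,"dz":10,"rx":0,"ry":0,"rz":0,"grip":0.7},
    {"dx":0,"dy":0,"dz":4,"rx":0,"ry":0,"rz":0,"grip":0.7},
    {"dx":0,"dy":0,"dz":2,"rx":0,"ry":0,"rz":0,"grip":0.7},
    {"dx":0,"dy":0,"dz":0,"rx":0,"ry":0,"rz":0,"grip":0.7},
    {"dx":0,"dy":0,"dz":0,"rx":0,"ry":0,"rz":0,"grip":0.7}
  ]
}}

```text
time_s: 5.8
tool_pos: [0.6102, 0.2178, 0.1002]
tool_rot: [0.0, 0.338, 0.941, 0.0]
wrist_force: [0.2, 0.8, -0.7]
width: 0.0392
```

Call:
{"op": "step_arm", "data": {
  "rows": [
    {"dx":0,"dy":0,"dz":1,"rx":0,"ry":0,"rz":0,"grip":0.7},
    {"dx":0,"dy":0,"dz":1,"rx":0,"ry":0,"rz":0,"grip":0.7},
    {"dx":0,"dy":0,"dz":0,"rx":0,"ry":0,"rz":0,"grip":0.7}
  ]
}}

```text
time_s: 6.18
tool_pos: [0.61, 0.2177, 0.098]
tool_rot: [0.0, 0.338, 0.941, 0.0]
wrist_force: [-1.7, -1.1, 2.6]
width: 0.0393
```

Call:
{"op": "step_arm", "data": {
  "rows": [
    {"dx":0,"dy":0,"dz":0,"rx":0,"ry":0,"rz":0,"grip":0.5},
    {"dx":0,"dy":0,"dz":0,"rx":0,"ry":0,"rz":0,"grip":0.35},
    {"dx":0,"dy":0,"dz":0,"rx":0,"ry":0,"rz":0,"grip":0.2},
    {"dx":0,"dy":0,"dz":0,"rx":0,"ry":0,"rz":0,"grip":0.2},
    {"dx":0,"dy":0,"dz":-15,"rx":0,"ry":0,"rz":0,"grip":0.2},
    {"dx":0,"dy":0,"dz":-50,"rx":0,"ry":0,"rz":0,"grip":0},
    {"dx":0,"dy":0,"dz":0,"rx":0,"ry":0,"rz":0,"grip":0},
    {"dx":0,"dy":0,"dz":0,"rx":0,"ry":0,"rz":0,"grip":0}
  ]
}}

```text
time_s: 7.18
tool_pos: [0.6099, 0.2177, 0.1633]
tool_rot: [0.0, 0.338, 0.941, 0.0]
wrist_force: [0.6, -0.7, 0.2]
width: 0.0879
```

```bash
python3 - <<'E'
from h import *
plan([.4616,.3505,.0655],.875)
E
```

```text
{'t': 7.17, 'tcp': array([609.9, 217.7, 163.3]), 'jaw': np.float64(0.881), 'z': array([ 6.e-04,  4.e-04, -1.e+00]), 'q7': np.float64(0.55), 'F': array([ 0.6, -0.7,  0.2]), 'w': 87.9, 'turn': np.float64(0.006), 'alt': np.float64(-3.136), 'shift': array([199. ,   6.8,  97.8])}
```

Call:
{"op": "step_arm", "data": {
  "rows": [
    {"dx":20,"dy":0.8,"dz":0,"rx":0,"ry":0,"rz":0,"grip":0},
    {"dx":45,"dy":1.5,"dz":0,"rx":0,"ry":0,"rz":0,"grip":0},
    {"dx":45,"dy":1.5,"dz":0,"rx":0,"ry":0,"rz":0,"grip":0},
    {"dx":45,"dy":1.5,"dz":0,"rx":0,"ry":0,"rz":0,"grip":0},
    {"dx":34,"dy":1.2,"dz":0,"rx":0,"ry":0,"rz":0,"grip":0},
    {"dx":10,"dy":0.3,"dz":0,"rx":0,"ry":0,"rz":0,"grip":0},
    {"dx":0,"dy":0,"dz":30,"rx":0,"ry":0,"rz":0,"grip":0},
    {"dx":0,"dy":0,"dz":30,"rx":0,"ry":0,"rz":0,"grip":0},
    {"dx":0,"dy":0,"dz":15,"rx":0,"ry":0,"rz":0,"grip":0},
    {"dx":0,"dy":0,"dz":0,"rx":0,"ry":0,"rz":0,"grip":0},
    {"dx":0,"dy":0,"dz":0,"rx":0,"ry":0,"rz":0,"grip":0}
  ]
}}

```text
time_s: 8.55
tool_pos: [0.4615, 0.3497, 0.0886]
tool_rot: [0.0, 0.338, 0.941, 0.001]
wrist_force: [-0.2, 0.4, -0.1]
width: 0.0878
```

```bash
python3 - <<'E'
from h import *
plan([.4616,.3505,.0655],.875)
E
```

```text
{'t': 8.55, 'tcp': array([461.5, 349.7,  88.6]), 'jaw': np.float64(0.881), 'z': array([ 1.2e-03,  8.0e-04, -1.0e+00]), 'q7': np.float64(0.23), 'F': array([-0.2,  0.4, -0.1]), 'w': 87.8, 'turn': np.float64(0.006), 'alt': np.float64(-3.136), 'shift': array([ 0.4,  0.7, 23.1])}
```

Call:
{"op": "step_arm", "data": {
  "rows": [
    {"dx":0,"dy":0.5,"dz":12,"rx":0,"ry":0,"rz":0,"grip":0.3},
    {"dx":0,"dy":0,"dz":8,"rx":0,"ry":0,"rz":0,"grip":0.4},
    {"dx":0,"dy":0,"dz":3,"rx":0,"ry":0,"rz":0,"grip":0.5},
    {"dx":0,"dy":0,"dz":0,"rx":0,"ry":0,"rz":0,"grip":0.6},
    {"dx":0,"dy":0,"dz":0,"rx":0,"ry":0,"rz":0,"grip":0.65},
    {"dx":0,"dy":0,"dz":0,"rx":0,"ry":0,"rz":0,"grip":0.7},
    {"dx":0,"dy":0,"dz":0,"rx":0,"ry":0,"rz":0,"grip":0.75},
    {"dx":0,"dy":0,"dz":0,"rx":0,"ry":0,"rz":0,"grip":0.85},
    {"dx":0,"dy":0,"dz":0,"rx":0,"ry":0,"rz":0,"grip":0.85}
  ],
  "newtons": 15
}}

```text
time_s: 9.68
tool_pos: [0.4612, 0.35, 0.0649]
tool_rot: [0.0, 0.338, 0.941, 0.0]
wrist_force: [-0.2, -0.0, 1.6]
width: 0.0249
```

Call:
{"op": "step_arm", "data": {
  "rows": [
    {"dx":0,"dy":0,"dz":-4,"rx":0,"ry":0,"rz":0,"grip":0.85},
    {"dx":0,"dy":0,"dz":-15,"rx":0,"ry":0,"rz":0,"grip":0.85},
    {"dx":0,"dy":0,"dz":-35,"rx":0,"ry":0,"rz":0,"grip":0.85},
    {"dx":0,"dy":0,"dz":-40,"rx":0,"ry":0,"rz":0,"grip":0.85},
    {"dx":0,"dy":0,"dz":-16,"rx":0,"ry":0,"rz":-0.11,"grip":0.85},
    {"dx":0,"dy":0,"dz":0,"rx":0,"ry":0,"rz":-0.14,"grip":0.85},
    {"dx":0,"dy":0,"dz":0,"rx":0,"ry":0,"rz":-0.14,"grip":0.85},
    {"dx":0,"dy":0,"dz":0,"rx":0,"ry":0,"rz":-0.14,"grip":0.85},
    {"dx":0,"dy":0,"dz":0,"rx":0,"ry":0,"rz":-0.14,"grip":0.85},
    {"dx":0,"dy":0,"dz":0,"rx":0,"ry":0,"rz":-0.14,"grip":0.85},
    {"dx":0,"dy":0,"dz":0,"rx":0,"ry":0,"rz":0,"grip":0.85},
    {"dx":0,"dy":0,"dz":0,"rx":0,"ry":0,"rz":0,"grip":0.85}
  ]
}}

```text
time_s: 11.18
tool_pos: [0.4611, 0.3499, 0.1752]
tool_rot: [0.0, -0.059, 0.998, 0.0]
wrist_force: [0.3, -1.1, -0.1]
width: 0.0247
```

```bash
python3 - <<'E'
from h import *
plan([.4476,-.3545,.17],1.69)
E
```

```text
{'t': 11.18, 'tcp': array([461.1, 349.9, 175.2]), 'jaw': np.float64(1.688), 'z': array([ 4.e-04,  2.e-04, -1.e+00]), 'q7': np.float64(0.91), 'F': array([ 0.3, -1.1, -0.1]), 'w': 24.7, 'turn': np.float64(-0.002), 'alt': np.float64(3.14), 'shift': array([  97.2, -697.8,    5.1])}
```

Call:
{"op": "step_arm", "data": {
  "rows": [
    {"dx":3,"dy":-18,"dz":0,"rx":0,"ry":0,"rz":0,"grip":0.85},
    {"dx":5,"dy":-35,"dz":0,"rx":0,"ry":0,"rz":0,"grip":0.85},
    {"dx":5,"dy":-40,"dz":0,"rx":0,"ry":0,"rz":0,"grip":0.85},
    {"dx":6,"dy":-45,"dz":0,"rx":0,"ry":0,"rz":0,"grip":0.85},
    {"dx":6,"dy":-45,"dz":0,"rx":0,"ry":0,"rz":0,"grip":0.85},
    {"dx":6,"dy":-45,"dz":0,"rx":0,"ry":0,"rz":0,"grip":0.85},
    {"dx":6,"dy":-45,"dz":0,"rx":0,"ry":0,"rz":0,"grip":0.85},
    {"dx":6,"dy":-45,"dz":0,"rx":0,"ry":0,"rz":0,"grip":0.85},
    {"dx":6,"dy":-45,"dz":0,"rx":0,"ry":0,"rz":0,"grip":0.85},
    {"dx":6,"dy":-45,"dz":0,"rx":0,"ry":0,"rz":0,"grip":0.85},
    {"dx":6,"dy":-45,"dz":0,"rx":0,"ry":0,"rz":0,"grip":0.85},
    {"dx":6,"dy":-45,"dz":0,"rx":0,"ry":0,"rz":0,"grip":0.85},
    {"dx":6,"dy":-45,"dz":0,"rx":0,"ry":0,"rz":0,"grip":0.85},
    {"dx":6,"dy":-45,"dz":0,"rx":0,"ry":0,"rz":0,"grip":0.85},
    {"dx":6,"dy":-40,"dz":0,"rx":0,"ry":0,"rz":0,"grip":0.85},
    {"dx":5,"dy":-35,"dz":0,"rx":0,"ry":0,"rz":0,"grip":0.85},
    {"dx":4,"dy":-25,"dz":0,"rx":0,"ry":0,"rz":0,"grip":0.85},
    {"dx":3,"dy":-10,"dz":0,"rx":0,"ry":0,"rz":0,"grip":0.85},
    {"dx":0,"dy":0,"dz":20,"rx":0,"ry":0,"rz":0,"grip":0.85},
    {"dx":0,"dy":0,"dz":0,"rx":0,"ry":0,"rz":0,"grip":0.85}
  ]
}}

```text
time_s: 13.68
tool_pos: [0.4471, -0.3534, 0.1536]
tool_rot: [-0.001, -0.06, 0.998, 0.001]
wrist_force: [0.4, 0.3, -0.9]
width: 0.0246
```

```bash
python3 - <<'E'
from h import *
c=snap('wrist','w5')
plan([.4476,-.3545,.0455],1.69)
E
```

```text
{'t': 13.72, 'tcp': array([ 447.8, -353.7,  154.4]), 'jaw': np.float64(1.691), 'z': array([-0.0014,  0.0013, -1.    ]), 'q7': np.float64(2.33), 'F': array([0.1, 0.5, 0.3]), 'w': 24.5, 'turn': np.float64(0.001), 'alt': np.float64(-3.14), 'shift': array([ 1.000e-01, -9.000e-01,  1.089e+02])}
```

View pics/w5.png

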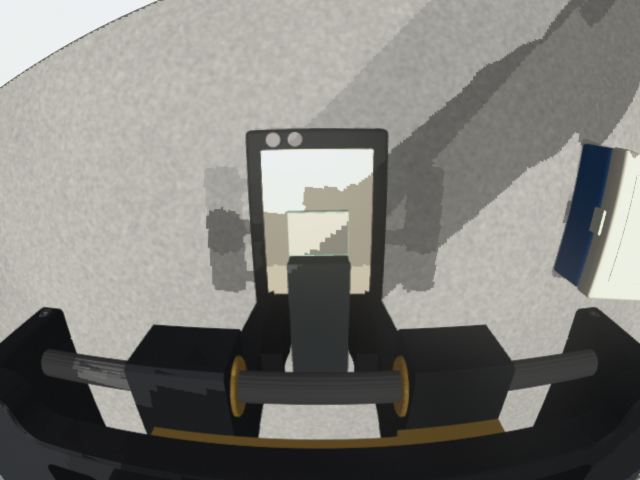

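The slide sits straight above the panel, with its bare end at (287–349,211) and the window's far edge at (261–373,149).

```bash
python3 - <<'E'
from h import *
c=dict(np.load('pics/w5.npz'))
e=[wpt(c,*k,.1325) for k in[(287,211),(349,211)]]; w=[wpt(c,*k,.022) for k in[(261,149.5),(373,149.5),(371,294)]]; k=[wpt(c,*k,.020) for k in[(247,132),(387,130)]]
def U(p,L):
    p=np.array(p)[:,:2]; d=p[1]-p[0]; d/=np.linalg.norm(d); n=np.array([d[1],-d[0]]); 
    if n[0]<0:n=-n
    print(p.round(4),'yaw',np.arctan2(n[1],n[0]).round(3),'centre',(p[:2].mean(0)+n*L).round(4))
U(e,.038);U(w,.056);U(k,.070)
E
```

```text
[[ 0.4032 -0.3697]
 [ 0.4002 -0.3449]] yaw 0.118 centre [ 0.4394 -0.3528]
[[ 0.3896 -0.3983]
 [ 0.3805 -0.3217]
 [ 0.489  -0.3056]] yaw 0.118 centre [ 0.4406 -0.3534]
[[ 0.3784 -0.4096]
 [ 0.3656 -0.3135]] yaw 0.133 centre [ 0.4414 -0.3523]
```

Call:
{"op": "step_arm", "data": {
  "rows": [
    {"dx":-1,"dy":0,"dz":25,"rx":0,"ry":0,"rz":0,"grip":0.85},
    {"dx":0,"dy":0,"dz":30,"rx":0,"ry":0,"rz":0,"grip":0.85},
    {"dx":0,"dy":0,"dz":25,"rx":0,"ry":0,"rz":0,"grip":0.85},
    {"dx":0,"dy":0,"dz":15,"rx":0,"ry":0,"rz":0,"grip":0.85},
    {"dx":0,"dy":0,"dz":8,"rx":0,"ry":0,"rz":0,"grip":0.85},
    {"dx":0,"dy":0,"dz":3,"rx":0,"ry":0,"rz":0,"grip":0.85},
    {"dx":0,"dy":0,"dz":1,"rx":0,"ry":0,"rz":0,"grip":0.85},
    {"dx":0,"dy":0,"dz":0,"rx":0,"ry":0,"rz":0,"grip":0.85},
    {"dx":0,"dy":0,"dz":0,"rx":0,"ry":0,"rz":0,"grip":0.85}
  ]
}}

```text
time_s: 14.85
tool_pos: [0.4497, -0.3547, 0.0481]
tool_rot: [0.0, -0.06, 0.998, -0.0]
wrist_force: [0.6, -0.7, 0.1]
width: 0.0244
```

Call:
{"op": "step_arm", "data": {
  "rows": [
    {"dx":0,"dy":0,"dz":1,"rx":0,"ry":0,"rz":0,"grip":0.85},
    {"dx":0,"dy":0,"dz":1,"rx":0,"ry":0,"rz":0,"grip":0.85},
    {"dx":0,"dy":0,"dz":0,"rx":0,"ry":0,"rz":0,"grip":0.85},
    {"dx":0,"dy":0,"dz":0,"rx":0,"ry":0,"rz":0,"grip":0.85}
  ]
}}

```text
time_s: 15.35
tool_pos: [0.4495, -0.3546, 0.0459]
tool_rot: [0.0, -0.06, 0.998, -0.0]
wrist_force: [-1.4, 0.1, 3.8]
width: 0.0247
```

Call:
{"op": "step_arm", "data": {
  "rows": [
    {"dx":0,"dy":0,"dz":0,"rx":0,"ry":0,"rz":0,"grip":0.68},
    {"dx":0,"dy":0,"dz":0,"rx":0,"ry":0,"rz":0,"grip":0.55},
    {"dx":0,"dy":0,"dz":0,"rx":0,"ry":0,"rz":0,"grip":0.4},
    {"dx":0,"dy":0,"dz":-15,"rx":0,"ry":0,"rz":0,"grip":0.4},
    {"dx":0,"dy":0,"dz":-50,"rx":0,"ry":0,"rz":0,"grip":0.2},
    {"dx":0,"dy":0,"dz":-55,"rx":0,"ry":0,"rz":0,"grip":0},
    {"dx":0,"dy":0,"dz":0,"rx":0,"ry":0,"rz":0,"grip":0},
    {"dx":0,"dy":0,"dz":0,"rx":0,"ry":0,"rz":0,"grip":0}
  ]
}}

```text
time_s: 16.35
tool_pos: [0.4493, -0.3544, 0.1661]
tool_rot: [0.0, -0.06, 0.998, -0.0]
wrist_force: [-0.7, 0.8, 0.1]
width: 0.0877
```

```bash
python3 - <<'E'
from h import *
plan([.4545,.357,.160],1.69)
E
```

```text
{'t': 16.35, 'tcp': array([ 449.3, -354.4,  166.1]), 'jaw': np.float64(1.691), 'z': array([ 4.e-04, -2.e-04, -1.e+00]), 'q7': np.float64(2.32), 'F': array([-0.7,  0.8,  0.1]), 'w': 87.7, 'turn': np.float64(0.001), 'alt': np.float64(-3.141), 'shift': array([-89.7, 705.7,   6. ])}
```

Call:
{"op": "step_arm", "data": {
  "rows": [
    {"dx":-3,"dy":20,"dz":0,"rx":0,"ry":0,"rz":0,"grip":0},
    {"dx":-5,"dy":40,"dz":0,"rx":0,"ry":0,"rz":0,"grip":0},
    {"dx":-6,"dy":50,"dz":0,"rx":0,"ry":0,"rz":0,"grip":0},
    {"dx":-6,"dy":50,"dz":0,"rx":0,"ry":0,"rz":0,"grip":0},
    {"dx":-6,"dy":50,"dz":0,"rx":0,"ry":0,"rz":0,"grip":0},
    {"dx":-7,"dy":50,"dz":0,"rx":0,"ry":0,"rz":0,"grip":0},
    {"dx":-7,"dy":50,"dz":0,"rx":0,"ry":0,"rz":0,"grip":0},
    {"dx":-7,"dy":50,"dz":0,"rx":0,"ry":0,"rz":0,"grip":0},
    {"dx":-7,"dy":50,"dz":0,"rx":0,"ry":0,"rz":0,"grip":0},
    {"dx":-7,"dy":50,"dz":0,"rx":0,"ry":0,"rz":0,"grip":0},
    {"dx":-6,"dy":50,"dz":0,"rx":0,"ry":0,"rz":0,"grip":0},
    {"dx":-6,"dy":50,"dz":0,"rx":0,"ry":0,"rz":0,"grip":0},
    {"dx":-6,"dy":50,"dz":0,"rx":0,"ry":0,"rz":0,"grip":0},
    {"dx":-6,"dy":50,"dz":0,"rx":0,"ry":0,"rz":0,"grip":0},
    {"dx":-4,"dy":32,"dz":0,"rx":0,"ry":0,"rz":0,"grip":0},
    {"dx":-1,"dy":14,"dz":0,"rx":0,"ry":0,"rz":0,"grip":0},
    {"dx":0,"dy":0,"dz":0,"rx":0,"ry":0,"rz":0,"grip":0},
    {"dx":0,"dy":0,"dz":0,"rx":0,"ry":0,"rz":0,"grip":0}
  ]
}}

```text
time_s: 18.6
tool_pos: [0.4541, 0.3552, 0.1653]
tool_rot: [-0.0, -0.059, 0.998, -0.001]
wrist_force: [0.6, -0.6, -0.3]
width: 0.0878
```

```bash
python3 - <<'E'
from h import *
c=snap('wrist','w6'); cv2.imwrite('pics/w6c.png',cv2.resize(c['pixels'][120:420,120:520],None,fx=2,fy=2,interpolation=cv2.INTER_CUBIC))
plan([.4545,.357,.050],1.69)
E
```

```text
{'t': 18.65, 'tcp': array([454.3, 355.2, 165.5]), 'jaw': np.float64(1.689), 'z': array([-3.0e-04, -1.4e-03, -1.0e+00]), 'q7': np.float64(0.91), 'F': array([ 0.5, -0.5,  0.8]), 'w': 88.2, 'turn': np.float64(-0.001), 'alt': np.float64(3.141), 'shift': array([ -0.4,   1.9, 115.5])}
```

View pics/w6c.png

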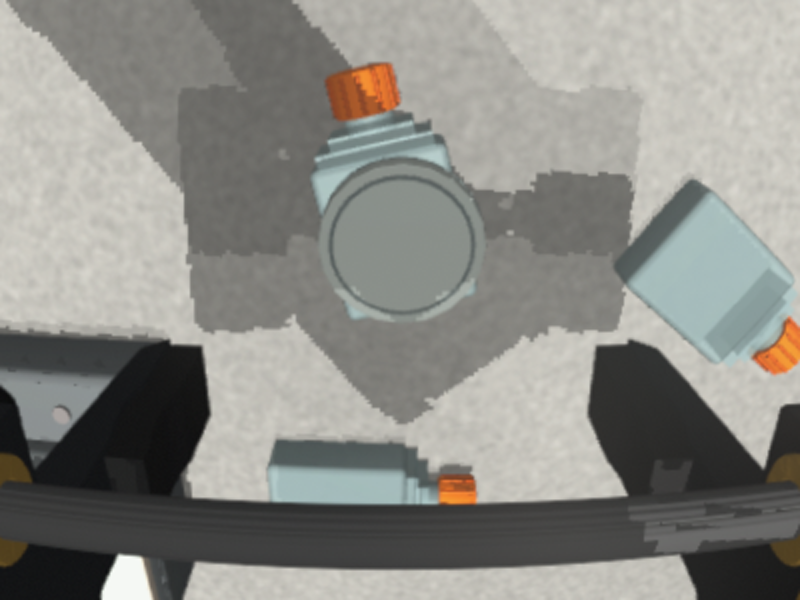

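The large dish is now clear, its lid centred at (402,242). The flask cap is at (363,92), and the flask's lower corners show at (355,318) and (473,290).

```bash
python3 - <<'E'
from h import *
c=dict(np.load('pics/w6.npz'))
f=lambda x,y:((x+.5)/2-.5+120,(y+.5)/2-.5+120)
for n,k,z in [('L',(402,243),.041),('capfarL',(326,74),.013),('capfarR',(394,64),.013),('cap top c',(364,92),.024),('shoulderL',(314,168),.025),('shoulderR',(440,136),.025),('bl',(355,318),.01),('br',(473,290),.01),('alike',(616,268),.005),('alike2',(694,182),.025)]:
    print(n,wpt(c,*f(*k),z)[:2].round(4))
E
```

```text
L [0.4558 0.3583]
capfarL [0.4026 0.3236]
capfarR [0.3961 0.3483]
cap top c [0.4065 0.3388]
shoulderL [0.4362 0.3236]
shoulderR [0.419  0.3678]
bl [0.5008 0.3442]
br [0.4828 0.3907]
alike [0.4682 0.4506]
alike2 [0.4232 0.4681]
```

Call:
{"op": "step_arm", "data": {
  "rows": [
    {"dx":-1.8,"dy":0.6,"dz":30,"rx":0,"ry":0,"rz":0,"grip":0},
    {"dx":0,"dy":0,"dz":40,"rx":0,"ry":0,"rz":0,"grip":0},
    {"dx":0,"dy":0,"dz":28,"rx":0,"ry":0,"rz":0,"grip":0},
    {"dx":0,"dy":0,"dz":12,"rx":0,"ry":0,"rz":0,"grip":0},
    {"dx":0,"dy":0,"dz":5,"rx":0,"ry":0,"rz":0,"grip":0.1},
    {"dx":0,"dy":0,"dz":0,"rx":0,"ry":0,"rz":0,"grip":0.2},
    {"dx":0,"dy":0,"dz":0,"rx":0,"ry":0,"rz":0,"grip":0.27},
    {"dx":0,"dy":0,"dz":0,"rx":0,"ry":0,"rz":0,"grip":0.32},
    {"dx":0,"dy":0,"dz":0,"rx":0,"ry":0,"rz":0,"grip":0.37},
    {"dx":0,"dy":0,"dz":0,"rx":0,"ry":0,"rz":0,"grip":0.45},
    {"dx":0,"dy":0,"dz":0,"rx":0,"ry":0,"rz":0,"grip":0.45}
  ],
  "newtons": 18
}}

```text
time_s: 20.02
tool_pos: [0.4562, 0.3582, 0.0514]
tool_rot: [0.0, -0.06, 0.998, 0.0]
wrist_force: [-0.2, -0.8, 5.8]
width: 0.0596
```

```bash
python3 - <<'E'
from h import *
plan([.6575,.001,.160])
E
```

```text
{'t': 20.02, 'tcp': array([456.2, 358.2,  51.4]), 'jaw': np.float64(1.691), 'z': array([ 8.e-04,  4.e-04, -1.e+00]), 'q7': np.float64(0.89), 'F': array([-0.2, -0.8,  5.8]), 'w': 59.6, 'turn': 0, 'alt': np.float64(0.0), 'shift': array([-157.1, -378.7, -108.6])}
```

Call:
{"op": "step_arm", "data": {
  "rows": [
    {"dx":0,"dy":0,"dz":-4,"rx":0,"ry":0,"rz":0,"grip":0.45},
    {"dx":0,"dy":0,"dz":-15,"rx":0,"ry":0,"rz":0,"grip":0.45},
    {"dx":0,"dy":0,"dz":-40,"rx":0,"ry":0,"rz":0,"grip":0.45},
    {"dx":0,"dy":0,"dz":-40,"rx":0,"ry":0,"rz":0,"grip":0.45},
    {"dx":0,"dy":0,"dz":-15,"rx":0,"ry":0,"rz":0,"grip":0.45},
    {"dx":-8,"dy":-18,"dz":0,"rx":0,"ry":0,"rz":0,"grip":0.45},
    {"dx":-14,"dy":-34,"dz":0,"rx":0,"ry":0,"rz":0,"grip":0.45},
    {"dx":-17,"dy":-41,"dz":0,"rx":0,"ry":0,"rz":0,"grip":0.45},
    {"dx":-17,"dy":-41,"dz":0,"rx":0,"ry":0,"rz":0,"grip":0.45},
    {"dx":-17,"dy":-41,"dz":0,"rx":0,"ry":0,"rz":0,"grip":0.45},
    {"dx":-17,"dy":-41,"dz":0,"rx":0,"ry":0,"rz":0,"grip":0.45},
    {"dx":-17,"dy":-41,"dz":0,"rx":0,"ry":0,"rz":0,"grip":0.45},
    {"dx":-17,"dy":-41,"dz":0,"rx":0,"ry":0,"rz":0,"grip":0.45},
    {"dx":-15,"dy":-36,"dz":0,"rx":0,"ry":0,"rz":0,"grip":0.45},
    {"dx":-11,"dy":-30,"dz":0,"rx":0,"ry":0,"rz":0,"grip":0.45},
    {"dx":-7,"dy":-15,"dz":0,"rx":0,"ry":0,"rz":0,"grip":0.45},
    {"dx":0,"dy":0,"dz":0,"rx":0,"ry":0,"rz":0,"grip":0.45},
    {"dx":0,"dy":0,"dz":0,"rx":0,"ry":0,"rz":0,"grip":0.45}
  ]
}}

```text
time_s: 22.28
tool_pos: [0.6564, 0.0022, 0.1642]
tool_rot: [-0.001, -0.061, 0.998, 0.001]
wrist_force: [-0.3, 1.1, -0.8]
width: 0.0594
```

```bash
python3 - <<'E'
from h import *
c=snap('wrist','w7')
plan([.6575,.001,.0845])
E
```

```text
{'t': 22.32, 'tcp': array([656.5,   2.5, 164.4]), 'jaw': np.float64(1.693), 'z': array([-9.0e-04,  1.1e-03, -1.0e+00]), 'q7': np.float64(1.61), 'F': array([ 0.7, -0.1, -0.5]), 'w': 59.2, 'turn': 0, 'alt': np.float64(0.0), 'shift': array([-0.9, -1.7, 79.9])}
```

View pics/w7.png

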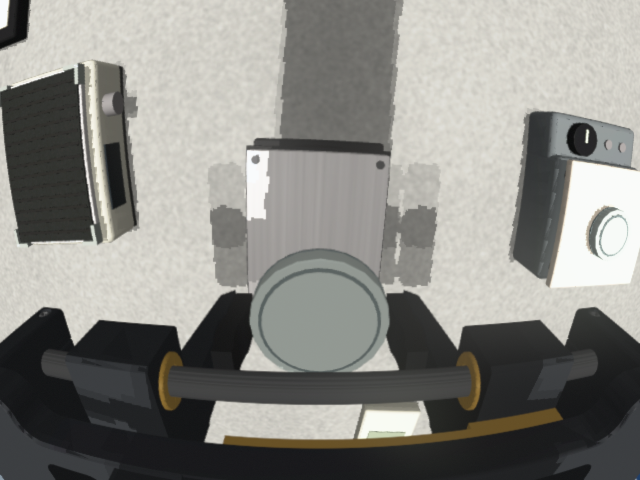

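The large dish is held over the cold plate (near-edge corners (247,150) and (390,150)). The small dish sits on the hotplate at (609,232).

```bash
python3 - <<'E'
from h import *
c=dict(np.load('pics/w7.npz'))
a,b=[wpt(c,*k,.058)[:2] for k in[(247,150),(390,150)]]; d=(b-a)/np.linalg.norm(b-a); n=np.array([d[1],-d[0]]); n*=np.sign(n[0])
print(a,b,np.linalg.norm(b-a),'centre',(a+b)/2+n*.065)
print('held',wpt(c,320,318,.154)[:2])
E
```

```text
[ 0.59789422 -0.04806292] [0.58715615 0.04042103] 0.08913313640899397 centre [0.65705177 0.00400975]
held [0.65350635 0.00417283]
```

Call:
{"op": "step_arm", "data": {
  "rows": [
    {"dx":-2,"dy":0,"dz":25,"rx":0,"ry":0,"rz":0,"grip":0.45},
    {"dx":0,"dy":0,"dz":28,"rx":0,"ry":0,"rz":0,"grip":0.45},
    {"dx":0,"dy":0,"dz":16,"rx":0,"ry":0,"rz":0,"grip":0.45},
    {"dx":0,"dy":0,"dz":8,"rx":0,"ry":0,"rz":0,"grip":0.45},
    {"dx":0,"dy":0,"dz":1,"rx":0,"ry":0,"rz":0,"grip":0.45},
    {"dx":0,"dy":0,"dz":0,"rx":0,"ry":0,"rz":0,"grip":0.45},
    {"dx":0,"dy":0,"dz":0,"rx":0,"ry":0,"rz":0,"grip":0.45}
  ]
}}

```text
time_s: 23.2
tool_pos: [0.6597, 0.0008, 0.0876]
tool_rot: [0.001, -0.06, 0.998, -0.0]
wrist_force: [-0.2, 0.7, -0.7]
width: 0.0591
```

Call:
{"op": "step_arm", "data": {
  "rows": [
    {"dx":0,"dy":0,"dz":1.5,"rx":0,"ry":0,"rz":0,"grip":0.45},
    {"dx":0,"dy":0,"dz":1,"rx":0,"ry":0,"rz":0,"grip":0.45},
    {"dx":0,"dy":0,"dz":0.7,"rx":0,"ry":0,"rz":0,"grip":0.45},
    {"dx":0,"dy":0,"dz":0,"rx":0,"ry":0,"rz":0,"grip":0.45}
  ]
}}

```text
time_s: 23.7
tool_pos: [0.6592, 0.0007, 0.0844]
tool_rot: [0.0, -0.06, 0.998, -0.0]
wrist_force: [-2.2, -0.1, 6.9]
width: 0.0593
```

Call:
{"op": "step_arm", "data": {
  "rows": [
    {"dx":0,"dy":0,"dz":0,"rx":0,"ry":0,"rz":0,"grip":0.28},
    {"dx":0,"dy":0,"dz":0,"rx":0,"ry":0,"rz":0,"grip":0.15},
    {"dx":0,"dy":0,"dz":0,"rx":0,"ry":0,"rz":0,"grip":0.1},
    {"dx":0,"dy":0,"dz":-15,"rx":0,"ry":0,"rz":0,"grip":0.1},
    {"dx":0,"dy":0,"dz":-50,"rx":0,"ry":0,"rz":0,"grip":0},
    {"dx":0,"dy":0,"dz":-15,"rx":0,"ry":0,"rz":-0.12,"grip":0},
    {"dx":0,"dy":0,"dz":0,"rx":0,"ry":0,"rz":-0.1,"grip":0},
    {"dx":0,"dy":0,"dz":0,"rx":0,"ry":0,"rz":0,"grip":0}
  ]
}}

```text
time_s: 24.7
tool_pos: [0.6595, 0.0006, 0.1647]
tool_rot: [0.001, -0.169, 0.986, -0.0]
wrist_force: [-0.2, 0.8, -1.1]
width: 0.0881
```

```bash
python3 - <<'E'
from h import *
plan([.460,.355,.160],1.91)
E
```

```text
{'t': 24.7, 'tcp': array([6.595e+02, 6.000e-01, 1.647e+02]), 'jaw': np.float64(1.91), 'z': array([ 1.3e-03,  2.0e-04, -1.0e+00]), 'q7': np.float64(1.8), 'F': array([-0.2,  0.8, -1.1]), 'w': 88.1, 'turn': np.float64(-0.0), 'alt': np.float64(3.141), 'shift': array([ 70.2, 400.6,   4.5])}
```

Call:
{"op": "step_arm", "data": {
  "rows": [
    {"dx":4,"dy":22,"dz":0,"rx":0,"ry":0,"rz":0,"grip":0},
    {"dx":7,"dy":42,"dz":0,"rx":0,"ry":0,"rz":0,"grip":0},
    {"dx":9,"dy":50,"dz":0,"rx":0,"ry":0,"rz":0,"grip":0},
    {"dx":9,"dy":50,"dz":0,"rx":0,"ry":0,"rz":0,"grip":0},
    {"dx":9,"dy":50,"dz":0,"rx":0,"ry":0,"rz":0,"grip":0},
    {"dx":9,"dy":50,"dz":0,"rx":0,"ry":0,"rz":0,"grip":0},
    {"dx":9,"dy":50,"dz":0,"rx":0,"ry":0,"rz":0,"grip":0},
    {"dx":8,"dy":45,"dz":0,"rx":0,"ry":0,"rz":0,"grip":0},
    {"dx":4,"dy":29,"dz":0,"rx":0,"ry":0,"rz":0,"grip":0},
    {"dx":2,"dy":12,"dz":0,"rx":0,"ry":0,"rz":0,"grip":0},
    {"dx":0,"dy":0,"dz":0,"rx":0,"ry":0,"rz":0,"grip":0},
    {"dx":0,"dy":0,"dz":0,"rx":0,"ry":0,"rz":0,"grip":0}
  ]
}}

```text
time_s: 26.2
tool_pos: [0.4604, 0.3529, 0.1634]
tool_rot: [0.0, -0.168, 0.986, -0.001]
wrist_force: [0.4, 0.4, 0.0]
width: 0.0879
```

```bash
python3 - <<'E'
from h import *
c=snap('wrist','w8'); cv2.imwrite('pics/w8c.png',cv2.resize(c['pixels'][120:420,120:520],None,fx=2,fy=2,interpolation=cv2.INTER_CUBIC))
plan([.460,.355,.026],1.91)
E
```

```text
{'t': 26.25, 'tcp': array([460.6, 352.8, 163.5]), 'jaw': np.float64(1.908), 'z': array([ 3.e-04, -1.e-03, -1.e+00]), 'q7': np.float64(1.1), 'F': array([ 0.8,  0. , -0.1]), 'w': 88.3, 'turn': np.float64(-0.002), 'alt': np.float64(3.14), 'shift': array([ -0.2,   2.4, 137.4])}
```

View pics/w8c.png

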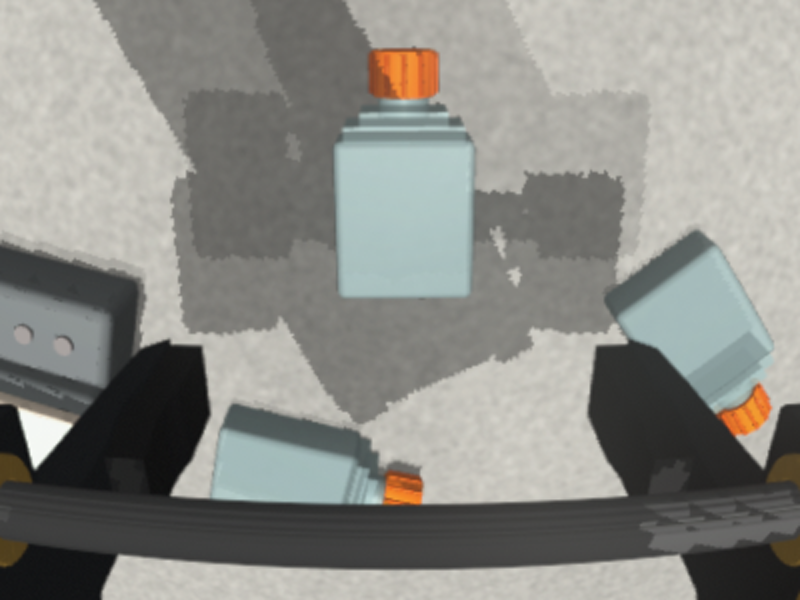

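The flask is aligned with the jaws, its body corners at (335,143), (473,143), (470,297) and (340,297). The nearest look-alike corner is at (606,298).

```bash
python3 - <<'E'
from h import *
c=dict(np.load('pics/w8.npz'))
f=lambda x,y:((x+.5)/2-.5+120,(y+.5)/2-.5+120)
q=np.array([wpt(c,*f(*k),.025)[:2] for k in[(335,143),(473,143),(470,297),(340,297)]]); print(q.round(4),q.mean(0),np.linalg.norm(q-np.roll(q,1,0),axis=1))
C=q.mean(0); j=np.array([np.cos(1.908),np.sin(1.908)])
for k in [(606,298),(620,325),(697,232)]: print(((wpt(c,*f(*k),.015)[:2]-C)@j).round(4))
plan([*C,.027])
E
```

```text
[[0.4385 0.3226]
 [0.4221 0.3694]
 [0.4783 0.3898]
 [0.4948 0.3427]] [0.45842768 0.35615359] [0.05980782 0.04965603 0.05985761 0.04990433]
0.0825
0.09
0.1192
{'t': 26.25, 'tcp': array([460.6, 352.8, 163.5]), 'jaw': np.float64(1.908), 'z': array([ 3.e-04, -1.e-03, -1.e+00]), 'q7': np.float64(1.1), 'F': array([ 0.8,  0. , -0.1]), 'w': 88.3, 'turn': 0, 'alt': np.float64(0.0), 'shift': array([  0.9,   4. , 136.4])}
```

Call:
{"op": "step_arm", "data": {
  "rows": [
    {"dx":1,"dy":2,"dz":30,"rx":0,"ry":0,"rz":0,"grip":0},
    {"dx":0,"dy":0,"dz":40,"rx":0,"ry":0,"rz":0,"grip":0},
    {"dx":0,"dy":0,"dz":40,"rx":0,"ry":0,"rz":0,"grip":0},
    {"dx":0,"dy":0,"dz":20,"rx":0,"ry":0,"rz":0,"grip":0},
    {"dx":0,"dy":0,"dz":6.5,"rx":0,"ry":0,"rz":0,"grip":0.1},
    {"dx":0,"dy":0,"dz":0,"rx":0,"ry":0,"rz":0,"grip":0.25},
    {"dx":0,"dy":0,"dz":0,"rx":0,"ry":0,"rz":0,"grip":0.35},
    {"dx":0,"dy":0,"dz":0,"rx":0,"ry":0,"rz":0,"grip":0.42},
    {"dx":0,"dy":0,"dz":0,"rx":0,"ry":0,"rz":0,"grip":0.47},
    {"dx":0,"dy":0,"dz":0,"rx":0,"ry":0,"rz":0,"grip":0.55},
    {"dx":0,"dy":0,"dz":0,"rx":0,"ry":0,"rz":0,"grip":0.55}
  ],
  "newtons": 20
}}

```text
time_s: 27.62
tool_pos: [0.4586, 0.3564, 0.028]
tool_rot: [0.001, -0.169, 0.986, 0.0]
wrist_force: [-1.2, -1.0, 6.1]
width: 0.0517
```

```bash
python3 - <<'E'
from h import *
plan([.6126,-.2131,.160],.14+np.pi/2)
E
```

```text
{'t': 27.62, 'tcp': array([458.6, 356.4,  28. ]), 'jaw': np.float64(1.911), 'z': array([ 1.2e-03,  8.0e-04, -1.0e+00]), 'q7': np.float64(1.07), 'F': array([-1.2, -1. ,  6.1]), 'w': 51.7, 'turn': np.float64(0.2), 'alt': np.float64(-2.941), 'shift': array([ -73.2, -585.3, -132.3])}
```

Call:
{"op": "step_arm", "data": {
  "rows": [
    {"dx":0,"dy":0,"dz":-4,"rx":0,"ry":0,"rz":0,"grip":0.55},
    {"dx":0,"dy":0,"dz":-15,"rx":0,"ry":0,"rz":0,"grip":0.55},
    {"dx":0,"dy":0,"dz":-40,"rx":0,"ry":0,"rz":0,"grip":0.55},
    {"dx":0,"dy":0,"dz":-45,"rx":0,"ry":0,"rz":0,"grip":0.55},
    {"dx":0,"dy":0,"dz":-40,"rx":0,"ry":0,"rz":0.1,"grip":0.55},
    {"dx":0,"dy":0,"dz":-10,"rx":0,"ry":0,"rz":0.1,"grip":0.55},
    {"dx":0,"dy":0,"dz":0,"rx":0,"ry":0,"rz":0,"grip":0.55},
    {"dx":0,"dy":0,"dz":0,"rx":0,"ry":0,"rz":0,"grip":0.55}
  ]
}}

```text
time_s: 28.62
tool_pos: [0.4576, 0.3557, 0.1806]
tool_rot: [-0.0, -0.071, 0.997, -0.0]
wrist_force: [-0.2, -0.2, -1.0]
width: 0.0521
```

Call:
{"op": "step_arm", "data": {
  "rows": [
    {"dx":-2.5,"dy":-20,"dz":0,"rx":0,"ry":0,"rz":0,"grip":0.55},
    {"dx":-4.5,"dy":-35,"dz":0,"rx":0,"ry":0,"rz":0,"grip":0.55},
    {"dx":-5.5,"dy":-43,"dz":0,"rx":0,"ry":0,"rz":0,"grip":0.55},
    {"dx":-5.5,"dy":-43,"dz":0,"rx":0,"ry":0,"rz":0,"grip":0.55},
    {"dx":-5.5,"dy":-43,"dz":0,"rx":0,"ry":0,"rz":0,"grip":0.55},
    {"dx":-5.5,"dy":-43,"dz":0,"rx":0,"ry":0,"rz":0,"grip":0.55},
    {"dx":-5.5,"dy":-43,"dz":0,"rx":0,"ry":0,"rz":0,"grip":0.55},
    {"dx":-5.5,"dy":-43,"dz":0,"rx":0,"ry":0,"rz":0,"grip":0.55},
    {"dx":-5.5,"dy":-43,"dz":0,"rx":0,"ry":0,"rz":0,"grip":0.55},
    {"dx":-5.5,"dy":-43,"dz":0,"rx":0,"ry":0,"rz":0,"grip":0.55},
    {"dx":-5.5,"dy":-43,"dz":0,"rx":0,"ry":0,"rz":0,"grip":0.55},
    {"dx":-5.5,"dy":-43,"dz":0,"rx":0,"ry":0,"rz":0,"grip":0.55},
    {"dx":-4.5,"dy":-40,"dz":0,"rx":0,"ry":0,"rz":0,"grip":0.55},
    {"dx":-4,"dy":-30,"dz":0,"rx":0,"ry":0,"rz":0,"grip":0.55},
    {"dx":-2,"dy":-20,"dz":0,"rx":0,"ry":0,"rz":0,"grip":0.55},
    {"dx":-1,"dy":-10,"dz":0,"rx":0,"ry":0,"rz":0,"grip":0.55},
    {"dx":0,"dy":0,"dz":0,"rx":0,"ry":0,"rz":0,"grip":0.55},
    {"dx":0,"dy":0,"dz":0,"rx":0,"ry":0,"rz":0,"grip":0.55}
  ]
}}

```text
time_s: 30.88
tool_pos: [0.6126, -0.2114, 0.1809]
tool_rot: [-0.0, -0.071, 0.997, 0.0]
wrist_force: [1.4, 0.8, -0.8]
width: 0.0516
```

```bash
python3 - <<'E'
from h import *
c=snap('wrist','w9')
plan([.6126,-.2131,.088],.14+np.pi/2)
E
```

```text
{'t': 30.93, 'tcp': array([ 612.7, -211.4,  181. ]), 'jaw': np.float64(1.713), 'z': array([-2.e-04,  9.e-04, -1.e+00]), 'q7': np.float64(1.99), 'F': array([-1.6, -0.3, -0.4]), 'w': 51.4, 'turn': np.float64(0.002), 'alt': np.float64(-3.139), 'shift': array([ 0.3, -1.8, 93. ])}
```

View pics/w9.png

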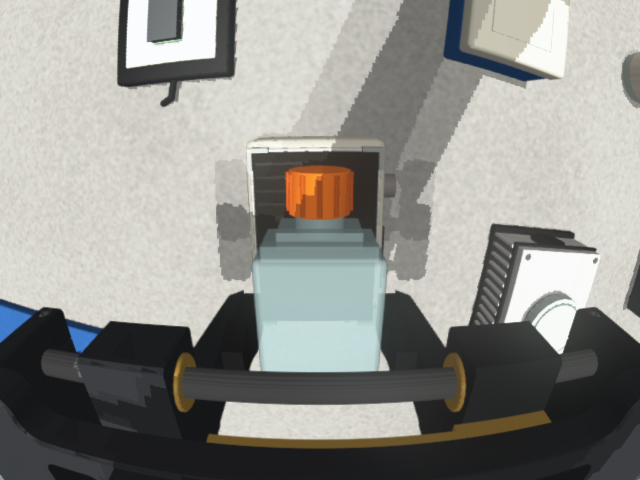

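The flask is held straight over the shaker. The mat's near edge runs about (252,153)–(381,153), and the slide on the panel and the large dish on the cold plate look fine.

```bash
python3 - <<'E'
from h import *
c=dict(np.load('pics/w9.npz'))
a,b=[wpt(c,*k,.060)[:2] for k in[(252,153),(381,153)]]; d=(b-a)/np.linalg.norm(b-a); n=np.array([d[1],-d[0]]); n*=np.sign(n[0])
print(a,b,np.linalg.norm(b-a),'yaw',np.arctan2(n[1],n[0]),'centre',(a+b)/2+n*.063)
e,f=[wpt(c,*k,.178)[:2] for k in[(261,262),(381,262)]]; print('front of body',(e+f)/2,np.linalg.norm(e-f),'c',(e+f)/2+n*.031)
E
```

```text
[ 0.55842173 -0.26193781] [ 0.5465018  -0.17731041] 0.08546275285690716 yaw 0.13993128712238767 centre [ 0.61484598 -0.21083718]
front of body [ 0.58196226 -0.21313122] 0.044596799347402544 c [ 0.61265925 -0.20880749]
```

Call:
{"op": "step_arm", "data": {
  "rows": [
    {"dx":-1,"dy":-2,"dz":25,"rx":0,"ry":0,"rz":0,"grip":0.55},
    {"dx":0,"dy":0,"dz":30,"rx":0,"ry":0,"rz":0,"grip":0.55},
    {"dx":0,"dy":0,"dz":22,"rx":0,"ry":0,"rz":0,"grip":0.55},
    {"dx":0,"dy":0,"dz":10,"rx":0,"ry":0,"rz":0,"grip":0.55},
    {"dx":0,"dy":0,"dz":3,"rx":0,"ry":0,"rz":0,"grip":0.55},
    {"dx":0,"dy":0,"dz":0,"rx":0,"ry":0,"rz":0,"grip":0.55},
    {"dx":0,"dy":0,"dz":0,"rx":0,"ry":0,"rz":0,"grip":0.55}
  ]
}}

```text
time_s: 31.8
tool_pos: [0.6145, -0.215, 0.0919]
tool_rot: [0.001, -0.07, 0.998, -0.0]
wrist_force: [-0.8, 0.3, -0.9]
width: 0.0518
```

Call:
{"op": "step_arm", "data": {
  "rows": [
    {"dx":0,"dy":0,"dz":2,"rx":0,"ry":0,"rz":0,"grip":0.55},
    {"dx":0,"dy":0,"dz":1,"rx":0,"ry":0,"rz":0,"grip":0.55},
    {"dx":0,"dy":0,"dz":1,"rx":0,"ry":0,"rz":0,"grip":0.55},
    {"dx":0,"dy":0,"dz":0,"rx":0,"ry":0,"rz":0,"grip":0.55},
    {"dx":0,"dy":0,"dz":0,"rx":0,"ry":0,"rz":0,"grip":0.55}
  ]
}}

```text
time_s: 32.42
tool_pos: [0.6139, -0.2148, 0.088]
tool_rot: [0.0, -0.07, 0.998, 0.0]
wrist_force: [-3.1, 0.7, 7.5]
width: 0.0518
```

Contact at the expected height. I'll release, retreat to one side and check from the top.

Call:
{"op": "step_arm", "data": {
  "rows": [
    {"dx":0,"dy":0,"dz":0,"rx":0,"ry":0,"rz":0,"grip":0.38},
    {"dx":0,"dy":0,"dz":0,"rx":0,"ry":0,"rz":0,"grip":0.25},
    {"dx":0,"dy":0,"dz":0,"rx":0,"ry":0,"rz":0,"grip":0.15},
    {"dx":0,"dy":0,"dz":-15,"rx":0,"ry":0,"rz":0,"grip":0.15},
    {"dx":0,"dy":0,"dz":-50,"rx":0,"ry":0,"rz":0,"grip":0},
    {"dx":0,"dy":0,"dz":-50,"rx":0,"ry":0,"rz":0,"grip":0},
    {"dx":40,"dy":0,"dz":-40,"rx":0,"ry":0,"rz":0,"grip":0},
    {"dx":50,"dy":20,"dz":-20,"rx":0,"ry":0,"rz":0,"grip":0},
    {"dx":50,"dy":30,"dz":0,"rx":0,"ry":0,"rz":0,"grip":0},
    {"dx":30,"dy":30,"dz":0,"rx":0,"ry":0,"rz":0,"grip":0},
    {"dx":0,"dy":0,"dz":0,"rx":0,"ry":0,"rz":0,"grip":0},
    {"dx":0,"dy":0,"dz":0,"rx":0,"ry":0,"rz":0,"grip":0},
    {"dx":0,"dy":0,"dz":0,"rx":0,"ry":0,"rz":0,"grip":0},
    {"dx":0,"dy":0,"dz":0,"rx":0,"ry":0,"rz":0,"grip":0}
  ]
}}

```text
time_s: 34.17
tool_pos: [0.4349, -0.1597, 0.2619]
tool_rot: [-0.0, -0.07, 0.998, -0.0]
wrist_force: [0.3, 0.2, 0.4]
width: 0.0879
```

```bash
python3 - <<'E'
from h import *
c=snap('top','top9'); cv2.imwrite('pics/top9c.png',cv2.resize(c['pixels'][155:325,235:525],None,fx=2.75,fy=2.75,interpolation=cv2.INTER_CUBIC))
plan()
E
```

```text
{'t': 34.23, 'tcp': array([ 434.8, -159.7,  261.9]), 'jaw': np.float64(1.711), 'z': array([-2.e-04, -0.e+00, -1.e+00]), 'q7': np.float64(1.97), 'F': array([-0.2,  0.9, -0.7]), 'w': 88.1, 'turn': 0, 'alt': np.float64(0.0)}
```

View pics/top9c.png

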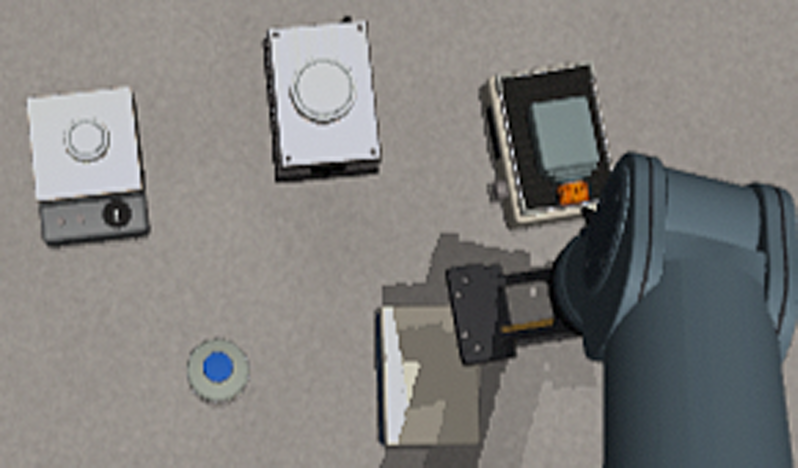

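```bash
python3 - <<'E'
from h import *
c=dict(np.load('pics/top9.npz'))
def A(x,y): return ((x+.5)/2.75-.5+235,(y+.5)/2.75-.5+155)
print('small-hot',(pt(c,*A(88,139),.084)-[.6087,.2172,0])[:2].round(4))
print('large-cold',(pt(c,*A(323,90),.074)-[.6569,0,0])[:2].round(4))
q=np.array([pt(c,*A(*k),.085) for k in[(530,105),(592,95),(603,160),(541,172)]]); print('flask-shk',(q.mean(0)-[.6126,-.2131,0])[:2].round(4))
s=snap('scene','scene9'); cv2.imwrite('pics/s9c.png',cv2.resize(s['pixels'][275:385,80:250],None,fx=4.6,fy=4.6,interpolation=cv2.INTER_CUBIC))
E
```

```text
small-hot [ 0.0019 -0.0036]
large-cold [-0.0004  0.0007]
flask-shk [-0.0007 -0.0035]
```

View pics/s9c.png

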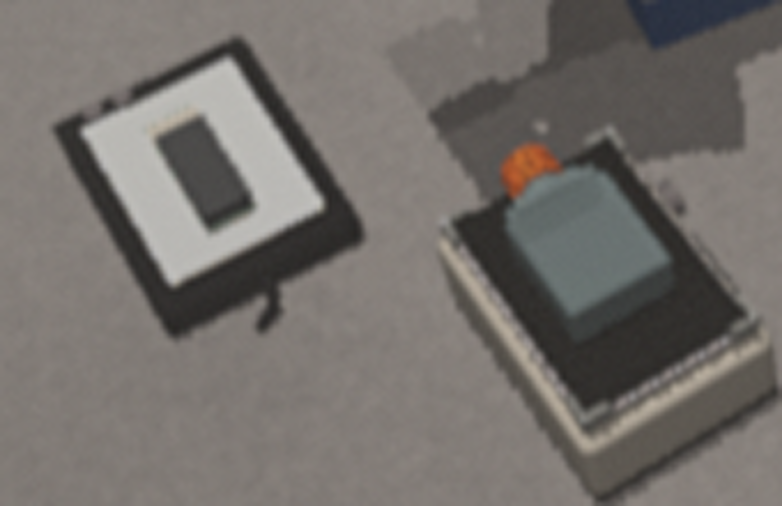

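The slide lies flat, lengthwise and centred on the panel, and the flask lies flat on the mat. Handing in.

```bash
python3 -c "
from plant import job; print(job.close_job())"
```

```text
the job is handed in; nothing more can be done
None
```

I took the pile apart from the top and set all four cultures on their stations. I lowered each one until the wrist force showed contact, then opened the gripper. The job was handed in at about 34 s of robot time with the arm clear of everything; no verdict was reported.

| Culture | Station | Offset from station centre |
|---|---|---|
| small dish | hotplate | about 4 mm (top camera) |
| large dish | cold plate | about 1 mm (top camera) |
| flask | shaker | about 4 mm (top camera), about 0.01 rad off lengthwise by wrist camera and jaw angle before release |
| slide | light panel | about 1.5 mm by wrist camera just before lowering, lengthwise |

- **Slide:** the arm hid it from the top camera at the end. The final scene picture shows it flat and central, but I took no measurement after release.
- **Camera disagreement:** the wrist and top cameras differed by about 2–4 mm, well inside the 15 mm limit.
- **Bystanders:** the tip box and bottle look unmoved in the top picture.
- **Refused call:** one early move call was refused for missing fields and moved nothing.

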